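# Clear the specimen plate into its catch tray

### The arm

A 7-joint arm with a two-finger parallel gripper is mounted at the origin on the work surface. World frame = base frame: x ahead of the robot, y to its left, z up, the work surface at z = 0. Lengths are in mm, angles in rad, forces in N, time in s.
With the tool pointing down it reaches from about 425 to 950 mm from the base axis. Payload 4.7 kg.
Tool frame: the origin (TCP) lies on the centre line of the jaws, within the pads' length; the fingertips stand 8 mm ahead of it and the grasp point (between the pads) lies 11 mm behind it (arm.finger_overhang is the distance from the TCP to the fingertips, in mm); z points along the fingers, y is the line along which they close (so a half turn about z gives the same grasp; the last joint's range is limited). The gripper opens to 85 mm and grips with 20 to 120 N. Pads are 22 mm wide; open, the fingers measure 114 mm over their backs; the gripper's body (76 mm by 85 mm) begins 54 mm behind the grasp point. The pads swing forward as they close: fully open they stand 13 mm farther back than shut.
Start: joints at [1.134, 0.469, -0.049, 1.532, 0.024, 1.141, -0.082], TCP at [267.746, -619.646, 217.735] pointing down, gripper open.
Joint ranges: [-2.59, 2.59], [-0.33, 1.99], [-1.39, 1.29], [0.1, 2.45], [-1.04, 4.18], [0.21, 1.99], [-2.66, 2.66]. Speed limits (rad/s): [2.57, 2.57, 3.14, 3.14, 3.14, 3.14, 3.14].

### API

Orientations are given as a unit quaternion [x, y, z, w].
In Python, from cell import readout, vision, ticket, arm gives the robot as it stands. The module is installed in compiled form; this text tells all that it offers.
- The arm moves only by the shell command python3 -m creep 'ROWS'. ROWS is a JSON object of lists of equal length, an entry for each row: "delta_pos": the shift along the tool's x, y, z in units of 0.2 m (1.0 is 0.2 m), a list of three; "rotation": the turn, a rotation vector about the tool's x, y, z in units of 120 degrees (1.0 is 120 degrees), a list of three; "fingers": the closure, from -1 (fully open) to 1 (shut). A call has 1 to 20 rows; each row is the pose to reach, as a shift and turn from the pose commanded when the call began, along the tool's axes at that moment; what a row does not reach only later rows make up. A row lasts 1/10 s, in which the tool goes at most 50 mm and 8.59 degrees, less where a joint would pass 70% of its speed; a pose out of reach is approached as far as the arm can. A call with a number of a shift or a turn outside -1 to 1 is refused whole. A call with a gripper value outside its range is refused whole. The fingers move at their own pace and stop on an object; the grip force is fixed at half the most. Time passes only in rows, so rows that repeat a pose let the fingers close. It gives the time, the measured TCP pose, the force, the opening and the grip force at its end, in the units of the state.
- readout.sense(): the state, without advancing time (a new reading comes with each control period).
- vision.capture(name): name is "side" or "top" or "wrist"; returns a dict with "img" (420x560x3 uint8, red, green, blue), "K" (3x3 intrinsics, pixels), "k1" (the pictures are not rectified: a ray, as slopes to the right and down, at radius r is drawn at 1 + k1 r^2 times it, then the intrinsics apply), "position" and "orientation" of the camera in the world. Camera axes: x right, y up, looking along -z (the intrinsics and any distortion apply to the point x, -y, -z); pixel columns grow to the right and rows downward; lengths in mm; the calibration is good to about 2 mm. A picture is of the moment at which its call begins. There is no depth.
- ticket.close_job(): hands the job in; it is judged then, once.
The state is a dict: "clock": time; "q": joint angles; "qd": joint speeds; "joint_torque": joint torques, N m; "tcp_pos": TCP position; "ee_rot": TCP orientation; "contact_force": force on the tool from outside, world axes, zero at the start; "moment": the same for the moment, N m; "width": finger opening in mm; "gripper_force": force on a finger pad.
Only numpy, scipy, OpenCV 4.12 (cv2) and the standard library are available. Lean on these libraries where they do the work, as an engineer would, in place of code of your own. Each camera call takes 0.05 s, during which the arm holds its last target. There are 200 camera calls.

### The job

Clear down the specimen plate: slide the empty catch tray along its guides under the plate's open edge until it is fully home, shoot the bolt fully into the tray's keeper, then take the scraper block and wipe every chip off the plate into the tray, never touching a chip with the fingers. Then stand the scraper back upright in the middle of its cork pad, draw the bolt fully back, and pull the tray with all its chips straight out along the bench until it is a few centimetres clear of the guides, ready for emptying. Leave the other things on the bench alone.

Things in the scene. Friction and masses are not known exactly. Their poses are not given: they have to be found in the camera images.
- stand: Fixed specimen stand: white plate on a grey pedestal. Origin: bench level, below the middle of the plate's open edge; x along that edge, +y back over the plate. Plate top 38 mm above the bench, 200 mm wide (x +-100), from the open edge (y 0) to the back rim (y 260). Side rims (to x +-108) and back rim (to y 268) stand 12 mm above the plate; none at y 0.
- stop (a point): Middle of the tray's stop (pedestal face under the plate's overhang), at bench level, y 25 mm in the stand's frame. The plate's front 25 mm (6 mm thick, underside 32 mm above the bench) overhangs it. Axes as the stand.
- guide (a point): Mouth of the tray's guides, on their centre line at bench level, y -120 mm in the stand's frame, axes as the stand. Two rails 20 mm high run along y from here to the stop, inner faces at x +-109 mm; their ends flare outward for another 32 mm (to x +-130). The bolt's bracket stands outside the +x rail at stand y -90, x 117..172, up to 44 mm high.
- tray: Loose steel catch tray, 210 x 150 mm (x, y), walls 28 mm high, 4 mm thick, 0.45 kg; starts empty on the bench before the guides. Origin: centre of its underside; the +y end goes in. Fully home its +y end touches the stop: origin at x 0, y -50 mm in the stand's frame, axes parallel; 4 mm play each side. Handle: upright steel tab 60 (x) by 12 mm (y) centred at y -81, top 82 mm high.
- keeper (a point): Keeper on the tray's +x wall: middle of the 20 mm gap between two upright lugs (each 22 mm along x, 8 mm along y, 28 to 52 mm above the tray's underside). Lies at tray x 94, y -40, z 40 mm. The bolt's rod goes into this gap.
- bolt (a joint): Barrel bolt on the stand, in m: 0 drawn back, 0.035 fully home; slides towards the stand's -x, stays where left (friction about 2 N). Rod 12 mm thick along x, axis 40 mm high, at y -90 mm in the stand's frame; tip at x 118 mm drawn back, 83 mm home, between the keeper lugs of a tray that is fully home.
- bolt_knob (a point): Top centre of the bolt's upright knob: a 14 mm thick steel post, from 44 to 88 mm above the bench, moving with the bolt (x 135 mm in the stand's frame drawn back, 100 mm home).
- scraper: Loose scraper block, 0.4 kg. Origin: centre of its underside. Aluminium foot 110 mm (x) by 50 mm (y) by 24 mm high, its long sides are the wiping faces; wooden grip on top, 56 mm (x) by 26 mm (y), from 24 to 76 mm high. Starts upright on its pad.
- pad: Fixed flat cork pad beside the stand, 170 x 110 x 3 mm. Origin: centre of its underside; top at z 3 mm. The scraper belongs here.
- chip1: Loose broken chip of red-brown fired clay, about 38 x 30 mm and 10 mm thick, 25 g; origin at its centre. Lies flat on the plate at the start, 40 to 150 mm from the open edge; may be absent.
- chip2: Loose broken chip of red-brown fired clay, about 38 x 30 mm and 10 mm thick, 25 g; origin at its centre. Lies flat on the plate at the start, 40 to 150 mm from the open edge; may be absent.
- chip3: Loose broken chip of red-brown fired clay, about 38 x 30 mm and 10 mm thick, 25 g; origin at its centre. Lies flat on the plate at the start, 40 to 150 mm from the open edge; may be absent.
- chip4: Loose broken chip of red-brown fired clay, about 38 x 30 mm and 10 mm thick, 25 g; origin at its centre. Lies flat on the plate at the start, 40 to 150 mm from the open edge; may be absent.
- chip5: Loose broken chip of red-brown fired clay, about 38 x 30 mm and 10 mm thick, 25 g; origin at its centre. Lies flat on the plate at the start, 40 to 150 mm from the open edge; may be absent.
- chip6: Loose broken chip of red-brown fired clay, about 38 x 30 mm and 10 mm thick, 25 g; origin at its centre. Lies flat on the plate at the start, 40 to 150 mm from the open edge; may be absent.
- bottle: Brown glass bottle 120 mm tall, 60 mm wide; bystander, leave it alone. Origin at its underside centre.
- jar: Low clear jar with white cap, 75 mm tall, 72 mm wide; bystander, leave it alone. Origin at its underside centre.
- beaker: Open glass beaker 70 mm tall, 72 mm wide; bystander, leave it alone. Origin at its underside centre.
- dish: Flat glass dish 90 mm wide, 16 mm high; bystander, leave it alone. Origin at its underside centre.
- screwdriver: Screwdriver 170 mm long lying flat; bystander, leave it alone. Origin at its underside (lies along its x).
Mind the look-alikes: they are no part of the job. What is shaped like the chip3 but black or turquoise is not meant.

How it is judged (in metres and radians):
On the way, in this order (a step that is already met when the one before it is completed fails the run):
1. the tray is fully home under the plate's edge (y of tray in the frame of stand between -0.056 and -0.044 m and x of tray in the frame of stand between -0.008 and 0.008 m and height (world z) of tray below 0.006 m and angle between tray's own z axis and vertical below 0.05 rad), for 0.2 s.
2. the bolt is home in the tray's keeper, with the tray home (all of step 1 and value of joint bolt above 0.03 m), for 0.2 s.
3. the scraper stands at the plate's surface, upright (x of scraper in the frame of stand between -0.1 and 0.1 m and y of scraper in the frame of stand between -0.05 and 0.26 m and z of scraper in the frame of stand below 0.05 m and angle between scraper's own z axis and vertical below 0.3 rad), for 0.1 s.
4. every chip lies in the bolted tray (all of step 2 and x of chip1 in the frame of tray between -0.105 and 0.105 m and y of chip1 in the frame of tray between -0.075 and 0.075 m and z of chip1 in the frame of tray between -0.002 and 0.034 m and x of chip2 in the frame of tray between -0.105 and 0.105 m and y of chip2 in the frame of tray between -0.075 and 0.075 m and z of chip2 in the frame of tray between -0.002 and 0.034 m and x of chip3 in the frame of tray between -0.105 and 0.105 m and y of chip3 in the frame of tray between -0.075 and 0.075 m and z of chip3 in the frame of tray between -0.002 and 0.034 m and x of chip4 in the frame of tray between -0.105 and 0.105 m and y of chip4 in the frame of tray between -0.075 and 0.075 m and z of chip4 in the frame of tray between -0.002 and 0.034 m and x of chip5 in the frame of tray between -0.105 and 0.105 m and y of chip5 in the frame of tray between -0.075 and 0.075 m and z of chip5 in the frame of tray between -0.002 and 0.034 m and x of chip6 in the frame of tray between -0.105 and 0.105 m and y of chip6 in the frame of tray between -0.075 and 0.075 m and z of chip6 in the frame of tray between -0.002 and 0.034 m), for 0.2 s.
5. the scraper stands back on its pad (horizontal distance between scraper and pad below 0.03 m and height (world z) of scraper below 0.008 m and angle between scraper's own z axis and vertical below 0.1 rad), for 0.2 s.
6. the bolt is drawn back, with every chip in the tray (value of joint bolt below 0.007 m and x of chip1 in the frame of tray between -0.105 and 0.105 m and y of chip1 in the frame of tray between -0.075 and 0.075 m and z of chip1 in the frame of tray between -0.002 and 0.034 m and x of chip2 in the frame of tray between -0.105 and 0.105 m and y of chip2 in the frame of tray between -0.075 and 0.075 m and z of chip2 in the frame of tray between -0.002 and 0.034 m and x of chip3 in the frame of tray between -0.105 and 0.105 m and y of chip3 in the frame of tray between -0.075 and 0.075 m and z of chip3 in the frame of tray between -0.002 and 0.034 m and x of chip4 in the frame of tray between -0.105 and 0.105 m and y of chip4 in the frame of tray between -0.075 and 0.075 m and z of chip4 in the frame of tray between -0.002 and 0.034 m and x of chip5 in the frame of tray between -0.105 and 0.105 m and y of chip5 in the frame of tray between -0.075 and 0.075 m and z of chip5 in the frame of tray between -0.002 and 0.034 m and x of chip6 in the frame of tray between -0.105 and 0.105 m and y of chip6 in the frame of tray between -0.075 and 0.075 m and z of chip6 in the frame of tray between -0.002 and 0.034 m), for 0.2 s.
At the end, for the whole second after the job is handed in: Every chip lies in the tray, its centre under 34 mm above the tray's underside; the tray lies flat, beyond the guides (origin past y -235 mm in the stand's frame); bolt drawn back to under 7 mm; scraper upright on its pad, within 30 mm of the middle; all released and at rest (all of step 5 and all of step 6 and y of tray in the frame of stand below -0.235 m and height (world z) of tray below 0.006 m and angle between tray's own z axis and vertical below 0.05 rad and linear speed of each of scraper, tray below 0.02 m/s); the robot touches nothing.
It fails at once if a chip is touched with the fingers (contact force between the fingers and chip1 above 1 N or contact force between the fingers and chip2 above 1 N or contact force between the fingers and chip3 above 1 N or contact force between the fingers and chip4 above 1 N or contact force between the fingers and chip5 above 1 N or contact force between the fingers and chip6 above 1 N).
It fails at once if a bystander (bottle, jar, beaker, glass dish or screwdriver) is moved more than 3 cm (distance of any of bottle, jar, beaker, dish, screwdriver from where it was at the start of the episode above 0.03 m).
Of chip1, chip2, chip3, chip4, chip5, chip6 only 3 to 6 are there at a start; the rules pass over those that are not, and their reading is None.
At some moment in a run one of scraper may be knocked a few centimetres aside while the robot is not near it.
Once in a run the grip may slacken for a moment while it holds something.
It also fails if it takes over 200 s, if anything falls off the work surface, if the arm or the gripper's body presses on something with over 40 N, if the wrist force passes 120 N, or if a joint passes its speed limit or range.

## Working session

There is one attempt and no reset: what is moved stays moved. The work goes in short steps, Python scripts to look and compute and a shell command to move; the robot and the scene stay as the last step left them, time stands still between calls to the robot, and variables do not carry over. Pictures are saved under pics/ and viewed, at most 14 in all, crops included, and the job is handed in when it is done.

```bash
mkdir -p pics
cat > h.py <<'E'
import numpy as np, cv2
from scipy.spatial.transform import Rotation as R
from cell import readout, vision, ticket, arm
def ray(c,u,v):
    K=np.array(c['K']);k=c['k1']
    d=np.array([(u-K[0,2])/K[0,0],(v-K[1,2])/K[1,1]]);s=d.copy()
    for _ in range(30): s=d/(1+k*(s@s))
    r=R.from_quat(c['orientation']).apply([s[0],-s[1],-1]); return np.array(c['position']),r
def onz(c,u,v,z):
    p,r=ray(c,u,v); return p+r*(z-p[2])/r[2]
def px(c,P):
    K=np.array(c['K']);q=R.from_quat(c['orientation']).inv().apply(np.array(P,float)-np.array(c['position']))
    s=np.array([q[0],-q[1]])/-q[2]; s=s*(1+c['k1']*(s@s)); return np.array([K[0,0]*s[0]+K[0,2],K[1,1]*s[1]+K[1,2]])
def shot(n,f):
    c=vision.capture(n); cv2.imwrite('pics/'+f,c['img'][:,:,::-1]); return c
E
python3 - <<'E'
from h import *
import pickle
s=readout.sense();print({k:np.round(v,3) for k,v in s.items()})
for n in ['top','side','wrist']:
    c=shot(n,n+'0.png');pickle.dump(c,open(n+'0.pkl','wb'));print(n,c['position'],c['orientation'],np.array(c['K']).tolist(),c['k1'])
E
```

```text
{'clock': np.float64(0.0), 'q': array([ 1.134,  0.469, -0.049,  1.534,  0.024,  1.141, -0.082]), 'qd': array([ 0.001,  0.001, -0.001,  0.   , -0.   ,  0.   ,  0.   ]), 'joint_torque': array([-0.0000e+00, -5.1031e+01, -4.7000e-02, -2.3771e+01,  1.1000e-02,
        7.0000e-03,  0.0000e+00]), 'tcp_pos': array([ 267.43 , -619.068,  216.618]), 'ee_rot': array([ 0.979,  0.202, -0.   , -0.001]), 'contact_force': array([-0.337, -0.142, -1.063]), 'moment': array([ 0.05 , -0.039,  0.011]), 'gripper_force': np.float64(0.0), 'width': np.float64(85.455)}
top [ 354.03839098  -55.84299201 1400.72766633] [-0.04979038  0.05186363  0.70895701 -0.70157754] [[419.61408469700416, 0.0, 281.03713796063295], [0.0, 419.61408469700416, 207.86485452589062], [0.0, 0.0, 1.0]] -0.04390933198234882
side [124.11155704 772.68414156 740.75558134] [-0.10587677  0.44675822  0.86734148 -0.19213525] [[453.45312446463777, 0.0, 283.2478165233879], [0.0, 453.45312446463777, 212.12595122965325], [0.0, 0.0, 1.0]] -0.0441901432022168
wrist [ 333.42556144 -592.46201278  373.62070209] [-0.11713475  0.07823068 -0.54368257  0.82738665] [[373.8773637625223, 0.0, 282.52297732745217], [0.0, 373.8773637625223, 211.94979657344558], [0.0, 0.0, 1.0]] -0.056270803123687395
```

View pics/top0.png

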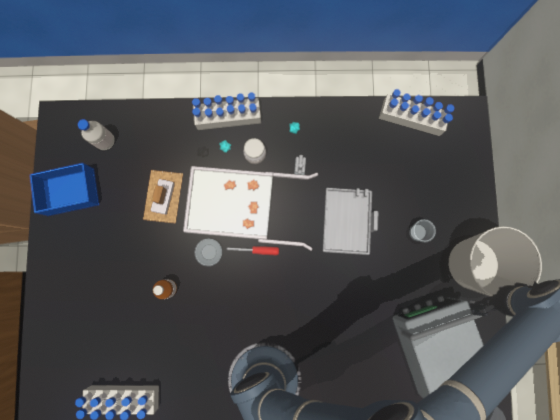

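View pics/side0.png

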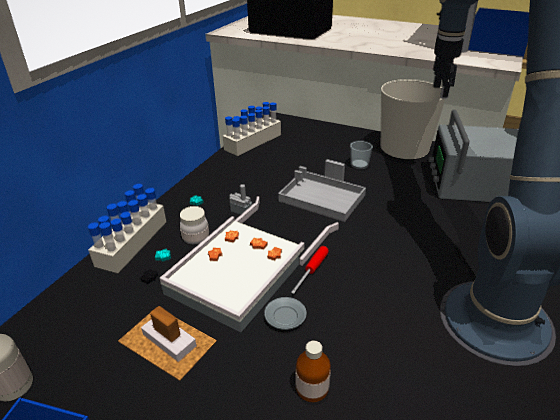

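Top view: stand plate near px (228,203) with its open edge facing right (-y world), tray near (347,221), bolt near (300,165), scraper on cork near (162,197). There are four red-brown chips at (230,185), (252,185), (253,207) and (248,224). The look-alikes are turquoise at (295,127) and (225,146) and black at (203,152), all off the plate. Next is a close crop with measurements.

Run:
```python
from h import *
import pickle
c=pickle.load(open('top0.pkl','rb'));im=c['img']
cv2.imwrite('pics/crop1.png',cv2.resize(im[140:270,135:395,::-1],None,fx=3,fy=3,interpolation=cv2.INTER_CUBIC))
hsv=cv2.cvtColor(im,cv2.COLOR_RGB2HSV);H,S,V=cv2.split(hsv)
def blobs(m,z,a=12,name=''):
    n,l,st,ce=cv2.connectedComponentsWithStats(m.astype(np.uint8))
    for i in range(1,n):
        if st[i,4]<a: continue
        x,y,w,h=st[i,:4]
        if not(135<ce[i][0]<395 and 140<ce[i][1]<270):continue
        cn=cv2.findContours((l==i).astype(np.uint8),0,2)[0][0]
        P=np.array([onz(c,u,v,z)[:2] for u,v in cn[:,0]],np.float32)
        (cx,cy),(ww,hh),an=cv2.minAreaRect(P)
        print(name,np.round(ce[i],1),st[i,4],'rect',np.round([cx,cy,ww,hh,an],1),'cen',np.round(onz(c,*ce[i],z)[:2],1))
blobs((V>200)&(S<60),38,100,'white')
blobs((H<12)&(S>110)&(V>120),48,12,'chip')
blobs((H>8)&(H<22)&(S>80)&(V>110),3,100,'cork')
blobs((H>3)&(H<22)&(S>80)&(V<=110)&(V>40),76,20,'wood')
blobs((S<50)&(V>90)&(V<=200),28,100,'grey')
```

```text
white [253.5 147.8] 247 rect [755.4  29.3  57.2  55.5  89.4] cen [756.1  29.3]
white [227.8 202.9] 4857 rect [573.4 113.2 269.7 217.3  84.5] cen [569.9 114.1]
white [161.9 198.3] 220 rect [596.2 334.7  47.9 107.6  77.6] cen [587.4 332.3]
white [283.  242.1] 101 rect [437.9 -71.6 167.4  12.8  81.1] cen [439. -66.]
chip [252.2 186.4] 25 rect [623.5  30.4  26.3  13.4  89.4] cen [622.3  33. ]
chip [253.6 210.8] 13 rect [542.3  30.4  13.    9.9  89.4] cen [541.1  28.5]
chip [249.1 221.9] 17 rect [504.4  42.8  24.8   8.7  62.9] cen [505.   43.1]
chip [265.3 250.3] 204 rect [412.9  -7.9  84.4  25.4  85.8] cen [412.9  -8.8]
cork [162.6 196. ] 1200 rect [601.4 339.7 112.  174.   83. ] cen [601.4 340.1]
wood [162.2 195.8] 54 rect [589.5 320.4  11.5  49.4  76.5] cen [589.2 320.7]
grey [254.4 153.6] 245 rect [748.   28.3  74.4  90.7  89.7] cen [738.8  27. ]
grey [259.9 197.7] 1090 rect [591.   38.7 431.6 315.7  84.2] cen [587.7   8.9]
grey [348.4 220.9] 3207 rect [ 509.5 -290.4  179.3  219.3   85.9] cen [ 507.3 -282.4]
grey [207.9 251.7] 627 rect [411.8 180.3  88.5  87.7  89.5] cen [411.1 179.2]
grey [238.8 248.9] 100 rect [418.9  78.9  82.5  13.   84.7] cen [419.   78.2]
```

View pics/crop1.png

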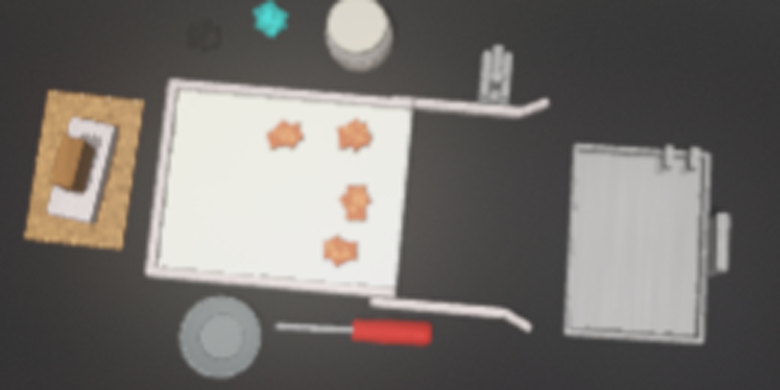

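```bash
cat >> h.py <<'E'
def Rd(yaw):  # tool down, tool x at world angle yaw (deg)
    a=np.radians(yaw); return R.from_matrix(np.array([[np.cos(a),np.sin(a),0],[np.sin(a),-np.cos(a),0],[0,0,-1]]))
def go(p,yaw,s=None):
    s=s or readout.sense(); r=R.from_quat(s['ee_rot'])
    d=r.inv().apply(np.array(p)-s['tcp_pos'])/200; rv=(r.inv()*Rd(yaw)).as_rotvec(degrees=True)/120
    print('go',p,yaw,'| dpos',np.round(d,4).tolist(),'rot',np.round(rv,4).tolist(),'f',np.round(s['contact_force'],1),'w',round(float(s['width']),1),'t',s['clock'])
E
python3 - <<'E'
from h import *
go([350,-450,400],-5.5)
E
```

```text
go [350, -450, 400] -5.5 | dpos [0.7142, -0.6146, -0.9146] rot [-0.0007, 0.0002, 0.2405] f [-0.3  0.2  0.9] w 85.7 t 0.15
```

```bash
python3 -m creep '{"delta_pos":[[0,0,-0.25],[0.2,-0.2,-0.6],[0.71,-0.61,-0.91],[0.71,-0.61,-0.91],[0.71,-0.61,-0.91],[0.71,-0.61,-0.91],[0.71,-0.61,-0.91],[0.71,-0.61,-0.91]],"rotation":[[0,0,0],[0,0,0.08],[0,0,0.16],[0,0,0.24],[0,0,0.24],[0,0,0.24],[0,0,0.24],[0,0,0.24]],"fingers":[-1,-1,-1,-1,-1,-1,-1,-1]}'
python3 - <<'E'
from h import *
go([440,-260,420],-5.5)
go([490,-95,420],-5.5)
E
```

```text
clock: 0.95
tcp_pos: [349.7, -451.1, 399.9]
ee_rot: [0.999, -0.047, 0.0, 0.0]
contact_force: [0.1, -0.1, -0.1]
width: 85.4
gripper_force: 0.0
go [440, -260, 420] -5.5 | dpos [0.3599, -0.9936, -0.1014] rot [0.0004, -0.0, 0.001] f [ 0.1 -0.1 -0.1] w 85.4 t 0.95
go [490, -95, 420] -5.5 | dpos [0.5315, -1.8383, -0.1021] rot [0.0004, -0.0, 0.001] f [ 0.1 -0.1 -0.1] w 85.4 t 0.95
```

```bash
python3 -m creep '{"delta_pos":[[0.27,-0.92,-0.1],[0.27,-0.92,-0.1],[0.27,-0.92,-0.1],[0.27,-0.92,-0.1],[0.27,-0.92,-0.1],[0.27,-0.92,-0.1]],"rotation":[[0,0,0],[0,0,0],[0,0,0],[0,0,0],[0,0,0],[0,0,0]],"fingers":[-1,-1,-1,-1,-1,-1]}' >/dev/null; python3 -m creep '{"delta_pos":[[0.27,-0.92,0],[0.27,-0.92,0],[0.27,-0.92,0],[0.27,-0.92,0],[0.27,-0.92,0],[0.27,-0.92,0]],"rotation":[[0,0,0],[0,0,0],[0,0,0],[0,0,0],[0,0,0],[0,0,0]],"fingers":[-1,-1,-1,-1,-1,-1]}'
python3 - <<'E'
from h import *
import pickle
c=shot('wrist','w1.png');pickle.dump(c,open('w1.pkl','wb'));print(c['position'])
E
```

```text
clock: 2.15
tcp_pos: [491.9, -97.4, 418.6]
ee_rot: [0.999, -0.049, -0.001, 0.0]
contact_force: [0.6, -0.4, -1.0]
width: 85.5
gripper_force: 0.0
[ 563.55791581 -105.35844997  575.31632008]
```

View pics/w1.png

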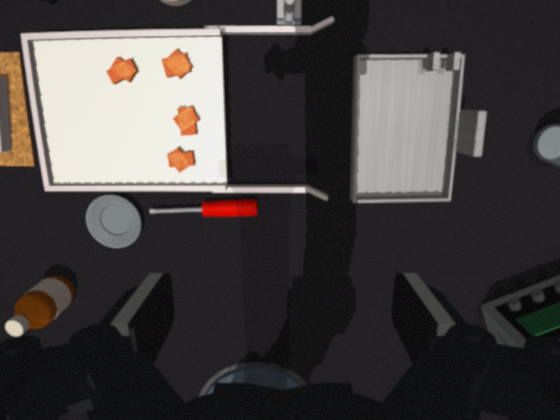

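Wrist view: rim corners at about (22,35) and (44,190), the open edge at u≈225, guide mouth flares at (332,19) and (327,198). Tray corners are (356,56), (463,55), (451,201), (353,200), the handle is at (478,133) and the bolt at (289,10). I'll refine these with edge fits.

Run:
```python
from h import *
import pickle
c=pickle.load(open('w1.pkl','rb'));t=pickle.load(open('top0.pkl','rb'))
def fit(cc,obs):
    # each: pixel, z, local xy  -> rigid 2D fit (Kabsch)
    W=np.array([onz(cc,*p,z)[:2] for p,z,l in obs]);L=np.array([l for *_,l in obs],float)
    w0,l0=W.mean(0),L.mean(0);A=(L-l0).T@(W-w0)
    th=np.arctan2(A[0,1]-A[1,0],A[0,0]+A[1,1]);M=np.array([[np.cos(th),-np.sin(th)],[np.sin(th),np.cos(th)]])
    o=w0-M@l0;print('o',o.round(1),'yaw',np.degrees(th).round(2),'res',(W-(L@M.T+o)).round(1).tolist());return o,M
def line(im,p,q,n=25,h=5):
    # sub-pixel strongest gray step across segment p-q -> refined line end points
    g=cv2.GaussianBlur(cv2.cvtColor(im,cv2.COLOR_RGB2GRAY),(0,0),0.8).astype(np.float32)
    p,q=np.array(p,float),np.array(q,float);d=(q-p)/np.linalg.norm(q-p);nn=np.array([-d[1],d[0]]);pts=[]
    for s in np.linspace(.1,.9,n):
        b=p+s*(q-p);k=np.arange(-h,h+.1,.25);xy=b+k[:,None]*nn
        v=cv2.remap(g,xy[:,:1].astype(np.float32),xy[:,1:].astype(np.float32),1)[:,0];e=np.abs(np.gradient(v))
        i=e.argmax();pts.append(b+k[i]*nn)
    return cv2.fitLine(np.array(pts,np.float32),cv2.DIST_HUBER,0,.01,.01).ravel()
def X(a,b):
    s=np.linalg.solve(np.array([a[:2],-b[:2]]).T,b[2:]-a[2:]);return a[2:]+s[0]*a[:2]
im=c['img']
# stand outer rim: back, +x side, -x side ; open edge
ba=line(im,(22,35),(44,190));px_=line(im,(22,35),(215,28));mx=line(im,(44,190),(225,191));op=line(im,(225,48),(228,160))
c1,c2=X(ba,px_),X(ba,mx);print('rim corners',c1,c2)
op1=op[2:]
fit(c,[(c1,50,(108,268)),(c2,50,(-108,268))])
o,M=fit(c,[(c1,50,(108,268)),(c2,50,(-108,268))])
print('open edge y local',[(M.T@(onz(c,*(op[2:]+s*op[:2]),38)[:2]-o)).round(1).tolist() for s in(-60,60)])
for p in [(260,26),(300,26),(260,191),(300,191)]: print('rail',p,(M.T@(onz(c,*p,20)[:2]-o)).round(1))
for p in [(332,18),(327,199)]: print('flare',p,(M.T@(onz(c,*p,20)[:2]-o)).round(1))
ta=line(im,(356,56),(463,54));tb=line(im,(463,54),(451,201));tc=line(im,(451,201),(353,200),h=3);td=line(im,(353,200),(356,56))
P=[X(td,ta),X(ta,tb),X(tb,tc),X(tc,td)];print(np.round(P,1))
ot,Mt=fit(c,[(P[0],28,(105,75)),(P[1],28,(105,-75)),(P[2],28,(-105,-75)),(P[3],28,(-105,75))])
np.savez('pose.npz',o=o,M=M,ot=ot,Mt=Mt)
print('tray in stand',M.T@(ot-o));
for n,(oo,MM,l) in {'handle':(ot,Mt,[0,-81,82]),'keeper':(ot,Mt,[94,-40,40]),'knob':(o,M,[135,-90,88]),'rimcorner':(o,M,[108,268,50]),'openL':(o,M,[-100,0,38])}.items():
    W=np.r_[MM@np.array(l[:2])+oo,l[2]];print(n,W.round(1),'wrist',px(c,W).round(1),'top',px(t,W).round(1))
for u,v in [(122,71),(176,65),(186,121),(180,159)]:print('chip',(M.T@(onz(c,u,v,48)[:2]-o)).round(1))
```

```text
rim corners [19.214138 32.030396] [ 43.422604 190.11649 ]
o [558.9 -20.8] yaw -5.81 res [[0.4, -0.0], [-0.4, 0.0]]
o [558.9 -20.8] yaw -5.81 res [[0.4, -0.0], [-0.4, 0.0]]
open edge y local [[74.6, -2.3], [-89.7, -3.0]]
rail (260, 26) [115.7 -52.8]
rail (300, 26) [ 115.9 -107.5]
rail (260, 191) [-116.2  -50.2]
rail (300, 191) [-116.  -111.1]
flare (332, 18) [ 126.5 -151. ]
flare (327, 199) [-128.4 -152.8]
[[359.   53.4]
 [464.7  53.2]
 [450.9 201.1]
 [356.8 202.9]]
o [ 507.7 -283.1] yaw -4.08 res [[1.7, -0.9], [0.8, 1.5], [-1.5, 2.2], [-1.0, -2.8]]
tray in stand [ -24.30134966 -266.1881213 ]
handle [ 502.  -363.9   82. ] wrist [481.9 133.2] top [376.8 220.3]
keeper [ 598.7 -329.7   40. ] wrist [444.   61.3] top [362.3 192.8]
knob [ 684.1 -124.    88. ] wrist [288.1  -2.7] top [300.3 164.6]
rimcorner [693.5 234.9  50. ] wrist [19.3 32.3] top [191.2 165.8]
openL [459.4 -10.6  38. ] wrist [224.9 182.9] top [265.9 236.1]
chip [ 55.8 132.3]
chip [62.6 58.3]
chip [-10.8  49.2]
chip [-63.5  61.1]
```

Run:
```python
from h import *
go([502,-364,180],-4.1)
t=__import__('pickle').load(open('top0.pkl','rb'));print('beaker',onz(t,422,231,35))
```

```text
go [502, -364, 180] -4.1 | dpos [0.1854, 1.3152, 1.1945] rot [0.0004, 0.0009, -0.0134] f [-0.8 -0.9  0.4] w 85.7 t 2.2
beaker [ 470.40917684 -522.68739541   35.        ]
```

```bash
python3 -m creep '{"delta_pos":[[0.09,0.66,0.3],[0.09,0.66,0.6],[0.09,0.66,0.6],[0.09,0.66,0.6],[0.09,0.66,0.6]],"rotation":[[0,0,0],[0,0,0],[0,0,-0.013],[0,0,-0.013],[0,0,-0.013]],"fingers":[-1,-1,-1,-1,-1]}' >/dev/null; python3 -m creep '{"delta_pos":[[0.09,0.65,0.6],[0.09,0.65,0.6],[0.09,0.65,0.6],[0.09,0.65,0.6],[0.09,0.65,0.6],[0.09,0.65,0.6]],"rotation":[[0,0,0],[0,0,0],[0,0,0],[0,0,0],[0,0,0],[0,0,0]],"fingers":[-1,-1,-1,-1,-1,-1]}'
python3 - <<'E'
from h import *
go([502,-364,54],-4.1)
c=shot('wrist','w2.png');print(px(c,[502,-364,82]))
cv2.imwrite('pics/w2c.png',c['img'][100:420,:,::-1])
E
```

```text
clock: 3.3
tcp_pos: [506.4, -360.0, 180.2]
ee_rot: [0.999, -0.035, 0.0, -0.0]
contact_force: [0.1, 0.4, -0.4]
width: 85.4
gripper_force: 0.0
go [502, -364, 54] -4.1 | dpos [-0.0208, 0.0215, 0.6312] rot [-0.0001, -0.0002, 0.0008] f [ 0.1  0.4 -0.4] w 85.4 t 3.3
[287.07792483 214.28467435]
```

View pics/w2c.png

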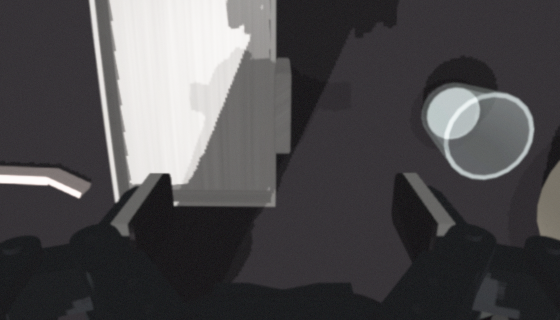

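Run:
```python
from h import *
c=vision.capture('wrist')
for z in (28,82): print(onz(c,284,206,z))
print('wall corner',onz(c,276,306,28),'exp',[507.7-105-5,-283.1-75+7])
go([502,-364,54],-4.1)
```

```text
[ 494.43564235 -360.58327157   28.        ]
[ 509.06168421 -361.34660779   82.        ]
wall corner [ 398.36713798 -346.66981234   28.        ] exp [397.7, -351.1]
go [502, -364, 54] -4.1 | dpos [-0.0284, 0.0283, 0.6378] rot [0.0003, -0.0013, 0.0023] f [ 0.3  0.2 -0.4] w 85.2 t 3.4
```

```bash
python3 -m creep '{"delta_pos":[[-0.012,0.015,0.2],[-0.012,0.015,0.4],[-0.012,0.015,0.55],[-0.012,0.015,0.6],[-0.012,0.015,0.635],[-0.012,0.015,0.635],[-0.012,0.015,0.635],[-0.012,0.015,0.635],[-0.012,0.015,0.635],[-0.012,0.015,0.635],[-0.012,0.015,0.635],[-0.012,0.015,0.635]],"rotation":[[0,0,0],[0,0,0],[0,0,0],[0,0,0],[0,0,0],[0,0,0],[0,0,0],[0,0,0],[0,0,0],[0,0,0],[0,0,0],[0,0,0]],"fingers":[-1,-1,-1,-1,-1,-1,0,0.5,1,1,1,1]}'
python3 - <<'E'
from h import *
P=np.load('pose.npz');o,M=P['o'],P['M']
for y in (-230,-131): go(np.r_[M@np.array([0,y])+o,54],-5.8)
E
```

```text
clock: 4.6
tcp_pos: [504.5, -361.1, 53.4]
ee_rot: [0.999, -0.034, 0.0, -0.001]
contact_force: [-1.1, 2.2, 5.1]
width: 10.6
gripper_force: 60.3
go [ 535.58005353 -249.5894858    54.        ] -5.8 | dpos [0.1176, -0.5666, -0.0024] rot [-0.0006, -0.0001, 0.0162] f [-1.1  2.2  5.1] w 10.6 t 4.6
go [ 545.60650046 -151.09851991   54.        ] -5.8 | dpos [0.1345, -1.0613, -0.0018] rot [-0.0006, -0.0001, 0.0162] f [-1.1  2.2  5.1] w 10.6 t 4.6
```

Run:
```python
from h import *
P=np.load('pose.npz');o,M=P['o'],P['M']
s=readout.sense();print(M.T@(s['tcp_pos'][:2]-o))
go(np.r_[M@np.array([0,-335])+o,54],-5.8)
```

```text
[ -19.65693178 -344.05454657]
go [ 524.94594315 -354.04960114   54.        ] -5.8 | dpos [0.0998, -0.0419, -0.003] rot [-0.0006, -0.0001, 0.0162] f [-1.1  2.2  5.1] w 10.6 t 4.6
```

```bash
python3 -m creep '{"delta_pos":[[0.025,-0.01,0],[0.05,-0.02,0],[0.075,-0.03,0],[0.1,-0.042,0],[0.1,-0.042,0],[0.1,-0.042,0]],"rotation":[[0,0,0.004],[0,0,0.008],[0,0,0.012],[0,0,0.016],[0,0,0.016],[0,0,0.016]],"fingers":[1,1,1,1,1,1]}'
python3 - <<'E'
from h import *
import pickle
c=shot('wrist','w3.png');pickle.dump(c,open('w3.pkl','wb'))
t=vision.capture('top');cv2.imwrite('pics/t3.png',cv2.resize(t['img'][150:270,260:400,::-1],None,fx=5,fy=5,interpolation=cv2.INTER_CUBIC));pickle.dump(t,open('t3.pkl','wb'))
P=np.load('pose.npz');o,M=P['o'],P['M']
s=readout.sense();print(M.T@(s['tcp_pos'][:2]-o))
go(np.r_[M@np.array([0,-150])+o,54],-5.8)
E
```

```text
clock: 5.2
tcp_pos: [523.7, -356.7, 53.5]
ee_rot: [0.999, -0.051, -0.001, 0.001]
contact_force: [-3.1, -1.2, 5.6]
width: 10.3
gripper_force: 60.4
[  -0.9702934  -337.77414061]
go [ 543.68223287 -170.0008265    54.        ] -5.8 | dpos [0.0048, -0.9389, -0.005] rot [0.0011, 0.0004, -0.0001] f [-2.7 -1.   4.2] w 10.6 t 5.3
```

View pics/t3.png

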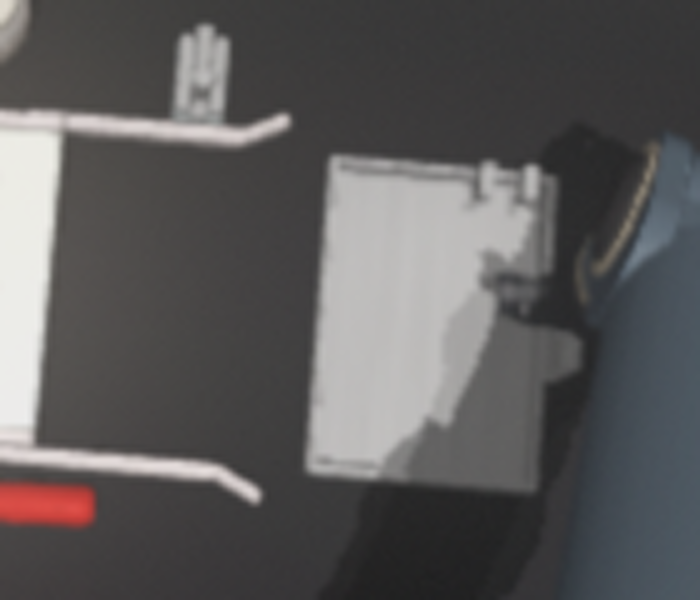

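Run:
```python
from h import *
import pickle
t=pickle.load(open('t3.pkl','rb'));P=np.load('pose.npz');o,M=P['o'],P['M']
for n,p,z in [('tr+',(331,155),28),('tr-',(307,470),28),('tr-+x',(555,178),28),('trb',(536,492),28),('rail+ inner',(200,133),20),('rail- inner',(200,463),20),('rail+ in2',(100,126),20),('rail- in2',(100,456),20),('open+',(61,130),38),('open-',(38,440),38)]:
    print(n,(M.T@(onz(t,(p[0]+.5)/5-.5+260,(p[1]+.5)/5-.5+150,z)[:2]-o)).round(1))
```

```text
tr+ [ 103.4 -181.1]
tr- [-107.5 -181.3]
tr-+x [ 101.5 -331.6]
trb [-108.4 -331.8]
rail+ inner [112.1 -92.9]
rail- inner [-108.7 -111.6]
rail+ in2 [110.8 -25.5]
rail- in2 [-110.1  -45.7]
open+ [101.7  -0.3]
open- [-104.6   -4.8]
```

```bash
python3 -m creep '{"delta_pos":[[0.015,-0.04,0],[0.015,-0.09,0],[0.015,-0.14,0],[0.015,-0.19,0],[0.015,-0.24,0],[0.015,-0.29,0],[0.015,-0.34,0],[0.015,-0.39,0],[0.015,-0.44,0],[0.015,-0.49,0],[0.015,-0.54,0],[0.015,-0.59,0],[0.015,-0.64,0],[0.015,-0.69,0],[0.015,-0.74,0],[0.015,-0.79,0],[0.015,-0.84,0],[0.015,-0.89,0],[0.015,-0.92,0],[0.015,-0.92,0]],"rotation":[[0,0,0],[0,0,0],[0,0,0],[0,0,0],[0,0,0],[0,0,0],[0,0,0],[0,0,0],[0,0,0],[0,0,0],[0,0,0],[0,0,0],[0,0,0],[0,0,0],[0,0,0],[0,0,0],[0,0,0],[0,0,0],[0,0,0],[0,0,0]],"fingers":[1,1,1,1,1,1,1,1,1,1,1,1,1,1,1,1,1,1,1,1]}'
python3 - <<'E'
from h import *
P=np.load('pose.npz');o,M=P['o'],P['M']
s=readout.sense();print(M.T@(s['tcp_pos'][:2]-o),s['contact_force'],s['moment'])
E
```

```text
clock: 7.3
tcp_pos: [546.6, -171.6, 53.4]
ee_rot: [0.999, -0.05, 0.001, 0.0]
contact_force: [-0.1, -3.3, 5.3]
width: 10.1
gripper_force: 60.5
[   3.08432949 -151.29378856] [-0.07760625 -3.29995576  5.28339691] [-0.8359927   0.15352517  0.03295486]
```

```bash
python3 -m creep '{"delta_pos":[[0,-0.04,0],[0,-0.07,0],[0,-0.09,0],[0,-0.10,0],[0,-0.11,0],[0,-0.115,0],[0,-0.115,0]],"rotation":[[0,0,0],[0,0,0],[0,0,0],[0,0,0],[0,0,0],[0,0,0],[0,0,0]],"fingers":[1,1,1,1,1,1,1]}'
python3 - <<'E'
from h import *
P=np.load('pose.npz');o,M=P['o'],P['M']
s=readout.sense();print(M.T@(s['tcp_pos'][:2]-o),s['contact_force'],s['moment'])
E
```

```text
clock: 8.0
tcp_pos: [548.9, -152.1, 53.4]
ee_rot: [0.999, -0.051, 0.001, 0.002]
contact_force: [-0.3, -8.2, 5.1]
width: 10.2
gripper_force: 60.4
[   3.34893677 -131.67711645] [-0.3046355  -8.17017849  5.10453233] [-1.94894233 -0.01845935  0.1190502 ]
```

```bash
python3 -m creep '{"delta_pos":[[0,-0.01,0],[0,-0.02,0],[0,-0.02,0],[0,-0.02,0]],"rotation":[[0,0,0],[0,0,0],[0,0,0],[0,0,0]],"fingers":[1,1,1,1]}'
python3 - <<'E'
from h import *
P=np.load('pose.npz');o,M=P['o'],P['M']
s=readout.sense();print(M.T@(s['tcp_pos'][:2]-o),s['contact_force'],s['moment'])
t=vision.capture('top');cv2.imwrite('pics/t4.png',cv2.resize(t['img'][150:270,240:380,::-1],None,fx=5,fy=5,interpolation=cv2.INTER_CUBIC))
E
```

```text
clock: 8.4
tcp_pos: [549.3, -151.8, 53.4]
ee_rot: [0.999, -0.052, 0.001, 0.004]
contact_force: [0.0, -15.1, 2.2]
width: 10.4
gripper_force: 60.2
[   3.79992524 -131.36501635] [  0.04096267 -15.12550752   2.20091062] [-3.31627472 -0.1753567   0.21827536]
```

View pics/t4.png

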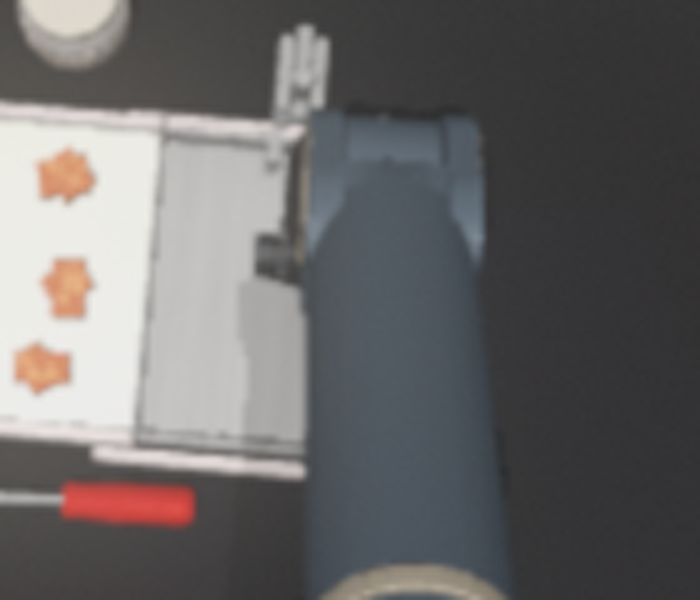

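```bash
python3 -m creep '{"delta_pos":[[0,0.015,0],[0,0.02,0],[0,0.02,0],[0,0.02,0],[0,0.02,0],[0,0.02,0],[0,0.02,-0.1],[0,0.02,-0.3],[0,0.02,-0.5],[0,0.02,-0.6],[0,0.02,-0.6]],"rotation":[[0,0,0],[0,0,0],[0,0,0],[0,0,0],[0,0,0],[0,0,0],[0,0,0],[0,0,0],[0,0,0],[0,0,0],[0,0,0]],"fingers":[1,1,-1,-1,-1,-1,-1,-1,-1,-1,-1]}'
python3 - <<'E'
from h import *
go([684,-124,190],-5.8)
c=shot('wrist','w5.png');print(px(c,[684,-124,88]))
E
```

```text
clock: 9.55
tcp_pos: [550.7, -149.2, 176.2]
ee_rot: [0.999, -0.05, 0.003, 0.0]
contact_force: [0.2, 0.5, -0.0]
width: 85.2
gripper_force: 0.0
go [684, -124, 190] -5.8 | dpos [0.6511, -0.1923, -0.0647] rot [0.0002, -0.0033, 0.0003] f [ 0.2  0.5 -0. ] w 85.2 t 9.55
[216.68365022   5.25098987]
```

View pics/w5.png

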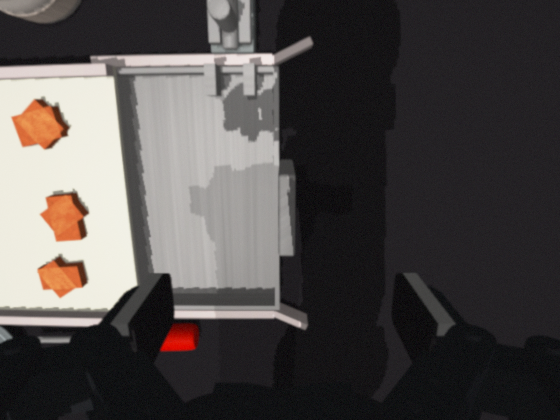

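Run:
```python
from h import *
c=vision.capture('wrist');P=np.load('pose.npz');o,M=P['o'],P['M']
k=onz(c,220,12,88);print(k,M.T@(k[:2]-o)); print('gap',M.T@(onz(c,231,76,52)[:2]-o))
go([k[0],k[1],170],-5.8)
```

```text
[ 677.55119147 -125.60455156   88.        ] [128.68430445 -92.27412111]
gap [ 94.64123886 -93.03358318]
go [np.float64(677.551191467919), np.float64(-125.60455155613062), 170] -5.8 | dpos [0.6322, -0.1813, 0.012] rot [-0.0001, 0.0002, 0.0003] f [ 0.1 -0.2 -0.5] w 85.5 t 9.65
```

```bash
python3 -m creep '{"delta_pos":[[0.2,-0.06,0],[0.4,-0.12,0],[0.6,-0.182,0],[0.645,-0.182,0],[0.645,-0.182,0],[0.645,-0.182,0.0]],"rotation":[[0,0,0],[0,0,0],[0,0,0],[0,0,0],[0,0,0],[0,0,0]],"fingers":[-1,-1,-1,-1,-1,-1]}'
python3 - <<'E'
from h import *
P=np.load('pose.npz');o,M=P['o'],P['M'];o=o+M@[0,-2.3];np.savez('pose.npz',o=o,M=M)
s=readout.sense();print(M.T@(s['tcp_pos'][:2]-o))
c=vision.capture('wrist');cv2.imwrite('pics/w6.png',c['img'][100:420,100:460,::-1])
k=np.r_[M@[135,-90]+o,88];print(px(c,k)-[100,100])
go(np.r_[(M@[135,-90]+o),62],-5.8)
E
```

```text
clock: 10.25
tcp_pos: [678.6, -126.7, 171.0]
ee_rot: [0.999, -0.051, -0.002, 0.0]
contact_force: [-0.2, -0.9, -0.0]
width: 85.4
gripper_force: 0.0
[129.87317043 -90.98021213]
[179.44649306 107.05696526]
go [ 683.83179229 -126.2699336    62.        ] -5.8 | dpos [0.0274, -0.0066, 0.5479] rot [0.0003, 0.0014, -0.0004] f [ 0.2 -0.1  0.8] w 85.2 t 10.3
```

View pics/w6.png

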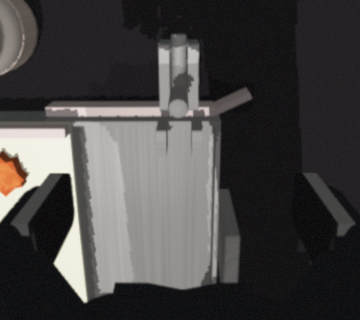

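```bash
python3 -m creep '{"delta_pos":[[0.027,-0.006,0.2],[0.027,-0.006,0.4],[0.027,-0.006,0.5],[0.027,-0.006,0.545],[0.027,-0.006,0.545],[0.027,-0.006,0.545],[0.027,-0.006,0.545],[0.027,-0.006,0.545],[0.027,-0.006,0.545],[0.027,-0.006,0.545],[0.027,-0.006,0.545]],"rotation":[[0,0,0],[0,0,0],[0,0,0],[0,0,0],[0,0,0],[0,0,0],[0,0,0],[0,0,0],[0,0,0],[0,0,0],[0,0,0]],"fingers":[-1,-1,-1,-1,-1,0,1,1,1,1,1]}'
```

```text
clock: 11.4
tcp_pos: [686.5, -124.3, 64.6]
ee_rot: [0.999, -0.05, 0.001, -0.001]
contact_force: [-1.0, 2.2, 3.4]
width: 10.6
gripper_force: 58.6
```

```bash
python3 -m creep '{"delta_pos":[[-0.03,0,0],[-0.06,0,0],[-0.09,0,0],[-0.12,0,0],[-0.15,0,0],[-0.165,0,0],[-0.175,0,0],[-0.18,0,0],[-0.18,0,0]],"rotation":[[0,0,0],[0,0,0],[0,0,0],[0,0,0],[0,0,0],[0,0,0],[0,0,0],[0,0,0],[0,0,0]],"fingers":[1,1,1,1,1,1,1,1,1]}';python3 - <<'E'
from h import *
P=np.load('pose.npz');o,M=P['o'],P['M']
s=readout.sense();print(M.T@(s['tcp_pos'][:2]-o))
c=vision.capture('wrist');cv2.imwrite('pics/w7.png',c['img'][100:420,100:460,::-1])
E
```

```text
clock: 12.3
tcp_pos: [651.7, -120.9, 64.6]
ee_rot: [0.999, -0.05, 0.002, -0.001]
contact_force: [5.5, 4.0, 2.3]
width: 10.6
gripper_force: 58.8
[102.4788591  -87.96050856]
```

View pics/w7.png

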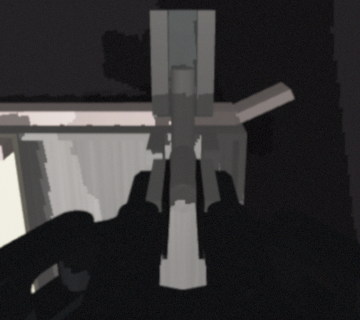

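```bash
python3 -m creep '{"delta_pos":[[-0.01,0,0],[-0.018,0,0],[-0.018,0,0],[-0.018,0,0]],"rotation":[[0,0,0],[0,0,0],[0,0,0],[0,0,0]],"fingers":[1,1,1,1]}';python3 -m creep '{"delta_pos":[[0.012,0,0],[0.012,0,0],[0.012,0,0],[0.012,0,0],[0.012,0,-0.15],[0.012,0,-0.4],[0.012,0,-0.6],[0.012,0,-0.75],[0.012,0,-0.75]],"rotation":[[0,0,0],[0,0,0],[0,0,0],[0,0,0],[0,0,0],[0,0,0],[0,0,0],[0,0,0],[0,0,0]],"fingers":[1,-1,-1,-1,-1,-1,-1,-1,-1]}'
python3 - <<'E'
from h import *
import pickle
c=vision.capture('top');pickle.dump(c,open('t8.pkl','wb'));im=c['img']
P=np.load('pose.npz');o,M=P['o'],P['M']
print('knob drawn/home px',px(c,np.r_[M@[135,-90]+o,88]),px(c,np.r_[M@[100,-90]+o,88]))
H,S,V=cv2.split(cv2.cvtColor(im,cv2.COLOR_RGB2HSV))
a=cv2.resize(im[150:250,140:340,::-1],None,fx=4,fy=4,interpolation=cv2.INTER_CUBIC);cv2.imwrite('pics/t8.png',a)
E
```

```text
clock: 12.75
tcp_pos: [651.6, -120.9, 64.7]
ee_rot: [0.999, -0.05, 0.006, -0.0]
contact_force: [12.9, 3.1, -3.1]
width: 10.6
gripper_force: 58.6
clock: 13.65
tcp_pos: [650.8, -123.1, 218.9]
ee_rot: [0.999, -0.051, 0.004, 0.001]
contact_force: [0.2, -0.3, 0.5]
width: 85.3
gripper_force: 0.0
knob drawn/home px [300.98807704 164.62912219] [300.07417581 175.24300343]
```

View pics/t8.png

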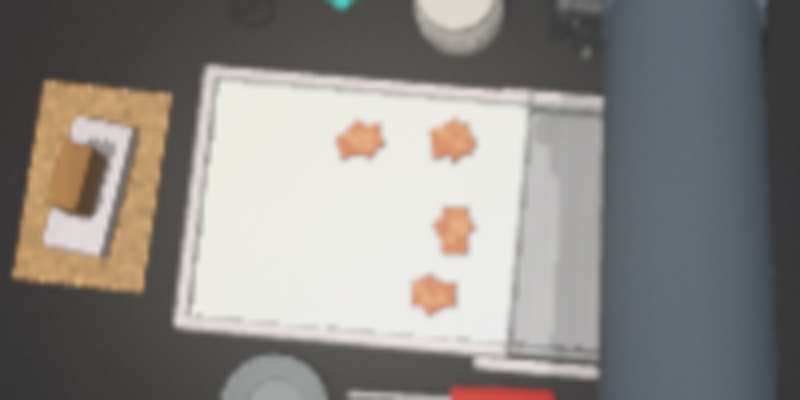

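```bash
python3 - <<'E'
from h import *
go([590,325,260],-10)
go([590,325,260],-5.7)
E
python3 -m creep '{"delta_pos":[[0,-0.2,-0.1],[0,-0.45,-0.2],[0,-0.7,-0.2],[0,-0.95,-0.2],[0,-0.95,-0.2],[0,-0.95,-0.2]],"rotation":[[0,0,0],[0,0,0],[0,0,0],[0,0,0],[0,0,0],[0,0,0]],"fingers":[-1,-1,-1,-1,-1,-1]}' | head -2
python3 - <<'E'
from h import *
go([590,325,260],-10)
E
```

```text
go [590, 325, 260] -10 | dpos [-0.5229, -2.1971, -0.2247] rot [0.0006, -0.0017, 0.0345] f [-1.4 -0.1 -1.2] w 85.4 t 13.7
go [590, 325, 260] -5.7 | dpos [-0.5229, -2.1971, -0.2247] rot [0.0006, -0.0017, -0.0013] f [-1.4 -0.1 -1.2] w 85.4 t 13.7
clock: 14.3
tcp_pos: [666.8, 69.1, 251.5]
go [590, 325, 260] -10 | dpos [-0.5064, -1.2364, -0.0419] rot [0.0006, 0.0019, 0.0369] f [-0.3 -0.8  0.4] w 85.4 t 14.3
```

```bash
python3 -m creep '{"delta_pos":[[-0.1,-0.25,-0.04],[-0.2,-0.5,-0.04],[-0.3,-0.7,-0.04],[-0.4,-0.9,-0.04],[-0.45,-0.98,-0.04],[-0.45,-0.98,-0.04],[-0.45,-0.98,-0.04]],"rotation":[[0,0,0],[0,0,0.02],[0,0,0.036],[0,0,0.036],[0,0,0.036],[0,0,0.036],[0,0,0.036]],"fingers":[-1,-1,-1,-1,-1,-1,-1]}' | head -2
python3 - <<'E'
from h import *
import pickle
go([590,325,260],-10)
c=shot('wrist','w9.png');pickle.dump(c,open('w9.pkl','wb'))
E
```

```text
clock: 15.0
tcp_pos: [599.2, 268.1, 260.7]
go [590, 325, 260] -10 | dpos [-0.0963, -0.2717, 0.0025] rot [0.0015, 0.0001, -0.0024] f [-0.1 -0.2  0.2] w 85.5 t 15.0
```

View pics/w9.png

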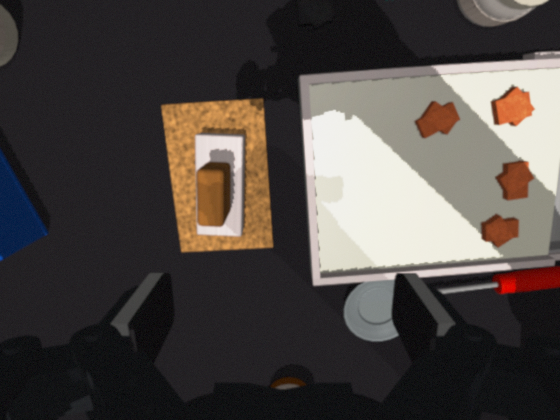

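Wrist view: the scraper stands upright on the cork, with its foot spanning about (196,135) to (242,236) and its grip around (212,195). The pad corners are (163,105), (263,98), (272,247) and (181,252).

```bash
cat > scr.py <<'E'
from h import *
def mz(c,m,z,near=None,amin=60):
    n,l,st,ce=cv2.connectedComponentsWithStats(m.astype(np.uint8));out=[]
    for i in range(1,n):
        if st[i,4]<amin: continue
        if near is not None and np.hypot(*(onz(c,*ce[i],z)[:2]-near))>90: continue
        cn=cv2.findContours((l==i).astype(np.uint8),0,1)[0]
        P=np.array([onz(c,u,v,z)[:2] for k in cn for u,v in k[:,0]],np.float32)
        r=cv2.minAreaRect(P);out.append((st[i,4],ce[i].round(1).tolist(),np.round([*r[0],*r[1],r[2]],1).tolist()))
    return out
E
python3 - <<'E'
from scr import *
import pickle
c=pickle.load(open('w9.pkl','rb'));H,S,V=cv2.split(cv2.cvtColor(c['img'],cv2.COLOR_RGB2HSV))
box=np.zeros(H.shape,bool);box[90:262,150:285]=1
print('foot+',mz(c,box&(S<70)&(V>110),27))
cork=(H>5)&(H<25)&(S>90)
print('pad',mz(c,cv2.morphologyEx((box&(V>50)).astype(np.uint8),cv2.MORPH_CLOSE,np.ones((9,9)))>0,3))
for p in [(196,135),(243,134),(242,236),(197,236)]:print('foot',onz(c,*p,27).round(1))
for p in [(163,105),(263,98),(272,247),(181,252)]:print('pad',onz(c,*p,3).round(1))
print(c['img'][195,200:232:2].tolist()); print(c['img'][160:236:6,210].tolist())
E
```

```text
foot+ [(np.int32(2605), [223.2, 176.2], [598.1, 335.8, 50.2, 110.2, 77.0])]
pad [(np.int32(15049), [218.9, 174.1], [601.5, 338.7, 113.0, 173.3, 82.9])]
foot [655.2 346.9  27. ]
foot [647.3 299.   27. ]
foot [538.7 323.1  27. ]
foot [547.6 372.4  27. ]
pad [692.  380.1   3. ]
pad [679.2 273.    3. ]
pad [510.6 295.1   3. ]
pad [523.8 403.5   3. ]
[[148, 95, 44], [150, 97, 47], [149, 97, 45], [147, 93, 43], [145, 92, 40], [137, 88, 40], [131, 85, 41], [130, 85, 40], [131, 86, 40], [135, 86, 38], [127, 81, 38], [105, 67, 32], [64, 41, 15], [61, 40, 21], [62, 39, 13], [81, 68, 60]]
[[158, 146, 143], [60, 39, 22], [136, 86, 38], [156, 99, 46], [151, 97, 42], [132, 83, 39], [136, 87, 42], [136, 87, 41], [143, 92, 38], [144, 93, 43], [146, 94, 46], [191, 166, 154], [234, 224, 222]]
```

Run:
```python
from h import *
go([598,336,100],-13)
```

```text
go [598, 336, 100] -13 | dpos [-0.0706, -0.3382, 0.8029] rot [0.0014, -0.0001, 0.0218] f [ 0.1 -0.2 -0. ] w 85.3 t 15.05
```

```bash
python3 -m creep '{"delta_pos":[[-0.03,-0.15,0.1],[-0.07,-0.338,0.3],[-0.07,-0.338,0.5],[-0.07,-0.338,0.6],[-0.07,-0.338,0.6],[-0.07,-0.338,0.6],[-0.07,-0.338,0.6]],"rotation":[[0,0,0.01],[0,0,0.022],[0,0,0.022],[0,0,0.022],[0,0,0.022],[0,0,0.022],[0,0,0.022]],"fingers":[-1,-1,-1,-1,-1,-1,-1]}' | head -2
python3 - <<'E'
from scr import *
go([598,336,46],-13)
c=vision.capture('wrist');H,S,V=cv2.split(cv2.cvtColor(c['img'],cv2.COLOR_RGB2HSV))
print(px(c,[598,336,79]))
wood=(H>5)&(H<22)&(S>130)
# wood pixels brighter top face, via intensity; print mask extents near predicted
m=(S<70)&(V>110)
print('foot',mz(c,m,27,near=[598,336],amin=200))
cv2.imwrite('pics/w10.png',c['img'][:,:,::-1])
E
```

```text
clock: 15.75
tcp_pos: [598.5, 339.5, 143.9]
go [598, 336, 46] -13 | dpos [-0.0003, 0.0185, 0.4893] rot [-0.001, -0.0015, 0.0008] f [0.6 0.3 0.8] w 85.4 t 15.75
[286.94020238 223.36616926]
foot [(np.int32(5330), [285.5, 186.7], [597.5, 336.5, 49.6, 108.8, 77.2])]
```

```bash
python3 -m creep '{"delta_pos":[[0,0.017,0.15],[0,0.017,0.3],[0,0.017,0.42],[0,0.017,0.47],[0,0.017,0.487],[0,0.017,0.487],[0,0.017,0.487],[0,0.017,0.487],[0,0.017,0.487],[0,0.017,0.487],[0,0.017,0.487]],"rotation":[[0,0,0],[0,0,0],[0,0,0],[0,0,0],[0,0,0],[0,0,0],[0,0,0],[0,0,0],[0,0,0],[0,0,0],[0,0,0]],"fingers":[-1,-1,-1,-1,-1,-1,0,0.5,1,1,1]}'
```

```text
clock: 16.9
tcp_pos: [596.1, 337.6, 45.0]
ee_rot: [0.994, -0.111, 0.001, -0.001]
contact_force: [0.3, 0.1, 2.7]
width: 24.7
gripper_force: 61.1
```

```bash
python3 -m creep '{"delta_pos":[[0,0,-0.1],[0,0,-0.25],[0,0,-0.4],[0,0,-0.45],[0,0,-0.45],[0,0,-0.45]],"rotation":[[0,0,0],[0,0,0],[0,0,0],[0,0,0],[0,0,0],[0,0,0]],"fingers":[1,1,1,1,1,1]}'
python3 - <<'E'
from h import *
P=np.load('pose.npz');o,M=P['o'],P['M']
go(np.r_[M@[-42,185]+o,110],-5.8)
E
```

```text
clock: 17.5
tcp_pos: [594.6, 336.1, 132.2]
ee_rot: [0.994, -0.111, -0.001, 0.001]
contact_force: [-0.3, -0.2, -5.1]
width: 25.0
gripper_force: 60.4
go [535.59312505 165.24215454 110.        ] -5.8 | dpos [-0.099, 0.8978, 0.1139] rot [0.0012, 0.0012, -0.0579] f [-0.3 -0.2 -5.1] w 25.0 t 17.5
```

```bash
python3 -m creep '{"delta_pos":[[-0.02,0.1,0],[-0.04,0.25,0],[-0.06,0.4,0],[-0.08,0.55,0],[-0.099,0.7,0],[-0.099,0.83,0.05],[-0.099,0.898,0.11],[-0.099,0.898,0.11],[-0.099,0.898,0.11]],"rotation":[[0,0,0],[0,0,-0.02],[0,0,-0.04],[0,0,-0.058],[0,0,-0.058],[0,0,-0.058],[0,0,-0.058],[0,0,-0.058],[0,0,-0.058]],"fingers":[1,1,1,1,1,1,1,1,1]}'
python3 - <<'E'
from scr import *
P=np.load('pose.npz');o,M=P['o'],P['M']
s=readout.sense();print('local',M.T@(s['tcp_pos'][:2]-o))
go(np.r_[M@[-42,185]+o,82],-5.8)
c=vision.capture('top');H,S,V=cv2.split(cv2.cvtColor(c['img'],cv2.COLOR_RGB2HSV))
m=((H<16)&(S>70)&(V>110))
n,l,st,ce=cv2.connectedComponentsWithStats(m.astype(np.uint8))
for i in range(1,n):
    if st[i,4]>15:
        L=M.T@(onz(c,*ce[i],48)[:2]-o)
        if abs(L[0])<110 and -130<L[1]<270: print('chip',L.round(1),st[i,4])
E
```

```text
clock: 18.4
tcp_pos: [536.2, 166.5, 111.2]
ee_rot: [0.999, -0.051, -0.001, -0.0]
contact_force: [0.4, 0.8, -4.1]
width: 24.8
gripper_force: 60.5
local [-41.54567244 186.34605574]
go [535.59312505 165.24215454  82.        ] -5.8 | dpos [-0.002, 0.0067, 0.1462] rot [0.0, 0.0009, 0.0] f [ 0.4  0.8 -4.1] w 24.8 t 18.4
chip [ 56.3 137.6] 75
chip [62.6 61.6] 79
chip [-10.3  52.5] 81
chip [-64.2  64. ] 73
```

```bash
python3 -m creep '{"delta_pos":[[0,0,0.06],[0,0,0.11],[0,0,0.135],[0,0,0.146],[0,0,0.150],[0,0,0.150]],"rotation":[[0,0,0],[0,0,0],[0,0,0],[0,0,0],[0,0,0],[0,0,0]],"fingers":[1,1,1,1,1,1]}'
```

```text
clock: 19.05
tcp_pos: [536.9, 166.3, 82.4]
ee_rot: [0.999, -0.051, 0.0, -0.0]
contact_force: [-0.5, 1.1, -4.1]
width: 24.6
gripper_force: 60.4
```

```bash
python3 -m creep '{"delta_pos":[[0,0,0.004],[0,0,0.008],[0,0,0.010],[0,0,0.010]],"rotation":[[0,0,0],[0,0,0],[0,0,0],[0,0,0]],"fingers":[1,1,1,1]}'
python3 - <<'E'
from h import *
P=np.load('pose.npz');o,M=P['o'],P['M']
s=readout.sense();print('local',M.T@(s['tcp_pos'][:2]-o))
go(np.r_[M@[-42,5]+o,80],-5.8)
E
```

```text
clock: 19.45
tcp_pos: [536.8, 166.1, 80.3]
ee_rot: [0.999, -0.051, 0.0, 0.0]
contact_force: [0.4, 0.4, -4.4]
width: 24.7
gripper_force: 60.4
local [-40.89538084 185.9816654 ]
go [517.36322154 -13.8323289   80.        ] -5.8 | dpos [-0.0057, 0.9049, 0.0018] rot [0.0, -0.0, 0.0] f [ 0.4  0.4 -4.4] w 24.7 t 19.45
```

```bash
python3 -m creep '{"delta_pos":[[0,0,0.004],[0,0,0.006],[0,0,0.006]],"rotation":[[0,0,0],[0,0,0],[0,0,0]],"fingers":[1,1,1]}'
```

```text
clock: 19.75
tcp_pos: [536.9, 166.3, 79.9]
ee_rot: [0.999, -0.05, 0.0, 0.0]
contact_force: [-2.8, -0.6, 5.3]
width: 25.1
gripper_force: 61.6
```

```bash
python3 -m creep '{"delta_pos":[[-0.005,0.03,-0.003],[-0.005,0.08,-0.003],[-0.005,0.14,-0.003],[-0.005,0.2,-0.003],[-0.005,0.26,-0.003],[-0.005,0.32,-0.003],[-0.005,0.38,-0.003],[-0.005,0.44,-0.003],[-0.005,0.5,-0.003],[-0.005,0.56,-0.003],[-0.005,0.62,-0.003],[-0.005,0.68,-0.003],[-0.005,0.74,-0.003],[-0.005,0.79,-0.003],[-0.005,0.83,-0.003],[-0.005,0.86,-0.003],[-0.005,0.89,-0.003],[-0.005,0.91,-0.003],[-0.005,0.91,-0.003],[-0.005,0.91,-0.003]],"rotation":[[0,0,0],[0,0,0],[0,0,0],[0,0,0],[0,0,0],[0,0,0],[0,0,0],[0,0,0],[0,0,0],[0,0,0],[0,0,0],[0,0,0],[0,0,0],[0,0,0],[0,0,0],[0,0,0],[0,0,0],[0,0,0],[0,0,0],[0,0,0]],"fingers":[1,1,1,1,1,1,1,1,1,1,1,1,1,1,1,1,1,1,1,1]}'
cat > chips.py <<'E'
from scr import *
P=np.load('pose.npz');o,M=P['o'],P['M']
s=readout.sense();print('local',M.T@(s['tcp_pos'][:2]-o),s['width'])
for n in ('top','side'):
    c=vision.capture(n);H,S,V=cv2.split(cv2.cvtColor(c['img'],cv2.COLOR_RGB2HSV))
    m=((H<14)&(S>90)&(V>60))
    k,l,st,ce=cv2.connectedComponentsWithStats(m.astype(np.uint8))
    for i in range(1,k):
        if st[i,4]>8:
            L=M.T@(onz(c,*ce[i],48)[:2]-o);T=M.T@(onz(c,*ce[i],9)[:2]-o)
            if abs(L[0])<115 and -150<L[1]<260: print(n,ce[i].round(0),'plate',L.round(0),'tray',T.round(0),st[i,4])
E
python3 chips.py
```

```text
clock: 21.75
tcp_pos: [518.2, -18.0, 81.4]
ee_rot: [0.999, -0.051, 0.001, 0.002]
contact_force: [-0.4, -1.1, 14.1]
width: 24.8
gripper_force: 63.1
local [-40.77173409   0.94188604] 24.832834313178935
top [230. 185.] plate [ 56. 136.] tray [ 63. 141.] 56
top [252. 184.] plate [67. 63.] tray [75. 66.] 42
side [284. 224.] plate [-29. -39.] tray [ -2. -83.] 100
side [231. 236.] plate [58. 68.] tray [90. 29.] 106
side [214. 254.] plate [ 52. 143.] tray [ 83. 109.] 126
```

```bash
python3 -m creep '{"delta_pos":[[0,0.02,0],[0,0.04,-0.005],[0,0.04,-0.1],[0,0.0,-0.25],[0,-0.3,-0.25],[0,-0.5,-0.25],[0,-0.6,-0.25],[0,-0.6,-0.25],[0,-0.6,-0.25]],"rotation":[[0,0,0],[0,0,0],[0,0,0],[0,0,0],[0,0,0],[0,0,0],[0,0,0],[0,0,0],[0,0,0]],"fingers":[1,1,1,1,1,1,1,1,1]}'; python3 chips.py
```

```text
clock: 22.75
tcp_pos: [527.9, 101.9, 127.9]
ee_rot: [0.999, -0.051, -0.002, 0.002]
contact_force: [0.5, -1.4, -4.6]
width: 24.4
gripper_force: 60.8
local [-43.2767373  121.23538934] 24.42105504888488
top [252. 185.] plate [63. 62.] tray [70. 66.] 71
top [232. 184.] plate [ 59. 128.] tray [ 66. 133.] 23
top [279. 221.] plate [-49. -36.] tray [-45. -36.] 104
side [259. 235.] plate [ 1. 31.] tray [30. -9.] 76
side [229. 234.] plate [69. 63.] tray [101.  25.] 47
side [291. 237.] plate [-71.  -4.] tray [-46. -46.] 160
side [246. 240.] plate [18. 61.] tray [48. 22.] 34
side [252. 236.] plate [14. 43.] tray [44.  3.] 11
side [261. 244.] plate [-22.  55.] tray [ 6. 16.] 9
side [214. 254.] plate [ 52. 141.] tray [ 84. 107.] 143
```

Run:
```python
from h import *
P=np.load('pose.npz');o,M=P['o'],P['M']
go(np.r_[M@[41,190]+o,83],-5.8)
```

```text
go [618.67274529 161.81043468  83.        ] -5.8 | dpos [0.4173, -0.3484, 0.2247] rot [0.0016, 0.0013, -0.0014] f [-0.2  0.3 -4.4] w 24.7 t 22.85
```

```bash
python3 -m creep '{"delta_pos":[[0,-0.2,0],[0.1,-0.348,0],[0.25,-0.348,0],[0.35,-0.348,0],[0.417,-0.348,0],[0.417,-0.348,0.05],[0.417,-0.348,0.14],[0.417,-0.348,0.2],[0.417,-0.348,0.225],[0.417,-0.348,0.225],[0.417,-0.348,0.235],[0.417,-0.348,0.235]],"rotation":[[0,0,0],[0,0,0],[0,0,0],[0,0,0],[0,0,0],[0,0,0],[0,0,0],[0,0,0],[0,0,0],[0,0,0],[0,0,0],[0,0,0]],"fingers":[1,1,1,1,1,1,1,1,1,1,1,1]}';python3 - <<'E'
from h import *
P=np.load('pose.npz');o,M=P['o'],P['M']
s=readout.sense();print('local',M.T@(s['tcp_pos'][:2]-o))
go(np.r_[M@[41,0]+o,80.5],-5.8)
E
```

```text
clock: 24.05
tcp_pos: [619.8, 165.6, 83.3]
ee_rot: [0.999, -0.05, 0.0, -0.0]
contact_force: [-0.7, -0.9, -4.4]
width: 25.1
gripper_force: 61.2
local [ 41.74710319 193.88974241]
go [599.43006936 -27.21263117  80.5       ] -5.8 | dpos [-0.0042, 0.9695, 0.0135] rot [-0.0001, -0.0005, 0.0001] f [-0.7 -0.9 -4.4] w 25.1 t 24.05
```

```bash
python3 -m creep '{"delta_pos":[[-0.004,0.02,0.012],[-0.004,0.08,0.012],[-0.004,0.14,0.012],[-0.004,0.2,0.012],[-0.004,0.26,0.012],[-0.004,0.32,0.012],[-0.004,0.38,0.012],[-0.004,0.44,0.012],[-0.004,0.5,0.012],[-0.004,0.56,0.012],[-0.004,0.62,0.012],[-0.004,0.68,0.01],[-0.004,0.74,0.01],[-0.004,0.79,0.01],[-0.004,0.84,0.01],[-0.004,0.88,0.01],[-0.004,0.91,0.01],[-0.004,0.94,0.01],[-0.004,0.96,0.01],[-0.004,0.96,0.01]],"rotation":[[0,0,0],[0,0,0],[0,0,0],[0,0,0],[0,0,0],[0,0,0],[0,0,0],[0,0,0],[0,0,0],[0,0,0],[0,0,0],[0,0,0],[0,0,0],[0,0,0],[0,0,0],[0,0,0],[0,0,0],[0,0,0],[0,0,0],[0,0,0]],"fingers":[1,1,1,1,1,1,1,1,1,1,1,1,1,1,1,1,1,1,1,1]}'; python3 -m creep '{"delta_pos":[[0,-0.02,0],[0,-0.04,-0.1],[0,-0.1,-0.25],[0,-0.3,-0.25],[0,-0.5,-0.25],[0,-0.6,-0.25],[0,-0.6,-0.25],[0,-0.6,-0.25]],"rotation":[[0,0,0],[0,0,0],[0,0,0],[0,0,0],[0,0,0],[0,0,0],[0,0,0],[0,0,0]],"fingers":[1,1,1,1,1,1,1,1]}'; python3 chips.py; python3 -c "
from h import *
for n in('top','side'):shot(n,n+'11.png')
a=cv2.imread('pics/top11.png')[150:260,200:340];b=cv2.imread('pics/side11.png')[180:330,170:360]
cv2.imwrite('pics/p11.png',np.hstack([cv2.resize(a,(400,314)),cv2.resize(b,(398,314))]))"
```

```text
clock: 26.05
tcp_pos: [600.1, -26.2, 81.3]
ee_rot: [0.999, -0.051, 0.001, 0.0]
contact_force: [0.8, 0.1, -2.3]
width: 24.9
gripper_force: 61.6
clock: 26.85
tcp_pos: [610.5, 94.7, 130.0]
ee_rot: [0.999, -0.049, -0.001, 0.0]
contact_force: [-0.1, -1.2, -4.6]
width: 24.5
gripper_force: 61.3
local [ 39.67210133 122.36241464] 24.52008406354548
top [282. 182.] plate [ 81. -33.] tray [ 89. -32.] 110
top [280. 221.] plate [-48. -38.] tray [-44. -37.] 100
side [225. 224.] plate [102.  36.] tray [137.  -5.] 127
side [246. 219.] plate [ 67. -12.] tray [100. -54.] 156
side [291. 237.] plate [-70.  -5.] tray [-45. -47.] 155
```

View pics/p11.png

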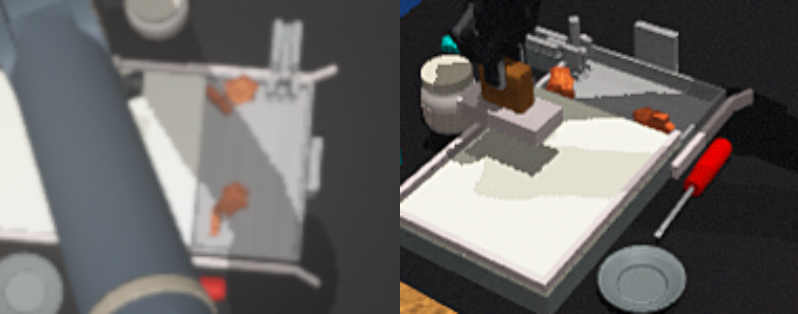

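Both views show four chips in the tray in two pairs, top crop (230,95) and (230,200), and a clear plate. Now the scraper goes back on its pad.

Run:
```python
from h import *
go([600,339.5,130],-8)
```

```text
go [600, 339.5, 130] -8 | dpos [-0.1839, -1.2243, 0.0006] rot [0.0005, 0.0003, 0.0173] f [ 0.3  0.8 -5.1] w 24.7 t 27.05
```

```bash
python3 -m creep '{"delta_pos":[[-0.03,-0.15,0],[-0.06,-0.3,0],[-0.09,-0.5,0],[-0.12,-0.7,0],[-0.15,-0.85,0],[-0.18,-0.95,0],[-0.18,-0.99,0],[-0.18,-0.99,0]],"rotation":[[0,0,0],[0,0,0],[0,0,0.008],[0,0,0.017],[0,0,0.017],[0,0,0.017],[0,0,0.017],[0,0,0.017]],"fingers":[1,1,1,1,1,1,1,1]}'|head -3
python3 - <<'E'
from h import *
go([600,339.5,50],-8)
E
```

```text
clock: 27.85
tcp_pos: [595.7, 294.8, 130.6]
ee_rot: [0.998, -0.068, 0.0, 0.0]
go [600, 339.5, 50] -8 | dpos [-0.0092, -0.2244, 0.4028] rot [0.0, -0.0, 0.0017] f [-0.8 -0.6 -4.2] w 24.2 t 27.85
```

```bash
python3 -m creep '{"delta_pos":[[-0.005,-0.12,0],[-0.009,-0.22,0],[-0.009,-0.224,0.1],[-0.009,-0.224,0.2],[-0.009,-0.224,0.3],[-0.009,-0.224,0.37],[-0.009,-0.224,0.4],[-0.009,-0.224,0.41],[-0.009,-0.224,0.41]],"rotation":[[0,0,0],[0,0,0],[0,0,0],[0,0,0],[0,0,0],[0,0,0],[0,0,0],[0,0,0],[0,0,0]],"fingers":[1,1,1,1,1,1,1,1,1]}'
```

```text
clock: 28.75
tcp_pos: [600.5, 339.3, 49.2]
ee_rot: [0.998, -0.068, 0.0, -0.0]
contact_force: [-0.5, -0.5, -5.1]
width: 24.5
gripper_force: 61.2
```

```bash
python3 -m creep '{"delta_pos":[[0,0,0.006],[0,0,0.012],[0,0,0.018],[0,0,0.020],[0,0,0.020]],"rotation":[[0,0,0],[0,0,0],[0,0,0],[0,0,0],[0,0,0]],"fingers":[1,1,1,1,1]}'
```

```text
clock: 29.25
tcp_pos: [600.0, 339.2, 45.0]
ee_rot: [0.998, -0.068, 0.0, -0.0]
contact_force: [-1.0, 0.7, -2.6]
width: 24.7
gripper_force: 61.4
```

Touching down (the force is easing). One more small step down, then release and lift.

```bash
python3 -m creep '{"delta_pos":[[0,0,0.003],[0,0,0.003],[0,0,0.003],[0,0,0.003],[0,0,0.003],[0,0,0.003],[0,0,-0.1],[0,0,-0.3],[0,0,-0.5],[0,0,-0.7],[0,0,-0.95],[0,0,-0.95],[0,0,-0.95]],"rotation":[[0,0,0],[0,0,0],[0,0,0],[0,0,0],[0,0,0],[0,0,0],[0,0,0],[0,0,0],[0,0,0],[0,0,0],[0,0,0],[0,0,0],[0,0,0]],"fingers":[1,-1,-1,-1,-1,-1,-1,-1,-1,-1,-1,-1,-1]}'
python3 - <<'E'
from scr import *
P=np.load('pose.npz');o,M=P['o'],P['M']
c=vision.capture('wrist');H,S,V=cv2.split(cv2.cvtColor(c['img'],cv2.COLOR_RGB2HSV))
print('foot',mz(c,(S<70)&(V>110),27,near=[600,339],amin=300))
go(np.r_[M@[100,-90]+o,200],-5.8)
E
```

```text
clock: 30.55
tcp_pos: [600.5, 339.6, 236.7]
ee_rot: [0.998, -0.068, 0.002, -0.001]
contact_force: [0.5, -0.7, -1.0]
width: 85.1
gripper_force: 0.0
foot [(np.int32(3457), [283.2, 169.4], [601.8, 338.1, 49.9, 110.0, 82.2])]
go [ 649.01175385 -122.72523014  200.        ] -5.8 | dpos [0.5586, 2.2529, 0.1737] rot [0.0002, -0.0001, -0.017] f [-0.9 -0.8 -0.3] w 85.3 t 30.6
```

```bash
python3 -m creep '{"delta_pos":[[0.05,0.2,0],[0.12,0.45,0],[0.18,0.7,0],[0.25,0.95,0],[0.25,0.95,0],[0.25,0.95,0]],"rotation":[[0,0,0],[0,0,-0.01],[0,0,-0.017],[0,0,-0.017],[0,0,-0.017],[0,0,-0.017]],"fingers":[-1,-1,-1,-1,-1,-1]}'|head -1; python3 -m creep '{"delta_pos":[[0.08,0.25,0],[0.16,0.5,0.1],[0.24,0.75,0.15],[0.3,0.95,0.17],[0.3,0.95,0.17],[0.3,0.95,0.17]],"rotation":[[0,0,0],[0,0,0],[0,0,0],[0,0,0],[0,0,0],[0,0,0]],"fingers":[-1,-1,-1,-1,-1,-1]}'
python3 - <<'E'
from h import *
go([651.7,-121.5,160],-5.8)
E
```

```text
clock: 31.2
clock: 31.8
tcp_pos: [663.8, -50.8, 199.0]
ee_rot: [0.999, -0.051, -0.001, -0.0]
contact_force: [-0.5, 0.6, 0.1]
width: 85.4
gripper_force: 0.0
go [651.7, -121.5, 160] -5.8 | dpos [-0.0237, 0.358, 0.195] rot [-0.0003, 0.0012, -0.0004] f [-0.5  0.6  0.1] w 85.4 t 31.8
```

```bash
python3 -m creep '{"delta_pos":[[-0.012,0.2,0],[-0.024,0.358,0.1],[-0.024,0.358,0.195],[-0.024,0.358,0.195],[-0.024,0.358,0.195]],"rotation":[[0,0,0],[0,0,0],[0,0,0],[0,0,0],[0,0,0]],"fingers":[-1,-1,-1,-1,-1]}'|head -2
python3 - <<'E'
from h import *
P=np.load('pose.npz');o,M=P['o'],P['M']
go([651.7,-121.5,65],-5.8)
c=vision.capture('wrist');u,v=px(c,np.r_[M@[100,-90]+o,88]);print(u,v)
g=cv2.cvtColor(c['img'],cv2.COLOR_RGB2GRAY);print(g[int(v),int(u)-30:int(u)+31:3])
print(g[int(v)-24:int(v)+25:3,int(u)])
cv2.imwrite('pics/w12.png',c['img'][:,:,::-1])
E
```

```text
clock: 32.3
tcp_pos: [652.6, -117.5, 161.8]
go [651.7, -121.5, 65] -5.8 | dpos [-0.0023, 0.0213, 0.4841] rot [-0.0011, 0.0002, 0.0025] f [ 0.3  0.5 -0.2] w 85.3 t 32.3
289.70411688775323 223.460044426255
[164 158 160 161 161 144 136 154 156 157 156 153 145 118 135 159 157 155
 155 151 144]
[ 68  64  63  66  64  87 149 153 156 157 154 149 159 158 158 160 159]
```

```bash
python3 -m creep '{"delta_pos":[[0,0.018,0.2],[0,0.018,0.38],[0,0.018,0.46],[0,0.018,0.484],[0,0.018,0.484],[0,0.018,0.484],[0,0.018,0.484],[0,0.018,0.484],[0,0.018,0.484],[0,0.018,0.484]],"rotation":[[0,0,0],[0,0,0],[0,0,0],[0,0,0],[0,0,0],[0,0,0],[0,0,0],[0,0,0],[0,0,0],[0,0,0]],"fingers":[-1,-1,-1,-1,0,1,1,1,1,1]}'; python3 -m creep '{"delta_pos":[[0.03,0,0],[0.06,0,0],[0.09,0,0],[0.12,0,0],[0.15,0,0],[0.165,0,0],[0.175,0,0],[0.185,0,0],[0.187,0,0],[0.187,0,0]],"rotation":[[0,0,0],[0,0,0],[0,0,0],[0,0,0],[0,0,0],[0,0,0],[0,0,0],[0,0,0],[0,0,0],[0,0,0]],"fingers":[1,1,1,1,1,1,1,1,1,1]}'
```

```text
clock: 33.35
tcp_pos: [653.0, -121.0, 66.5]
ee_rot: [0.999, -0.05, 0.001, -0.002]
contact_force: [-0.3, 4.9, 3.3]
width: 10.3
gripper_force: 58.6
clock: 34.35
tcp_pos: [687.8, -124.5, 66.4]
ee_rot: [0.999, -0.05, -0.002, -0.003]
contact_force: [-5.6, 6.4, 8.3]
width: 10.4
gripper_force: 59.1
```

```bash
python3 -m creep '{"delta_pos":[[0.005,0,0],[0.01,0,0],[-0.005,0,0],[-0.005,0,0],[-0.005,0,0],[-0.005,0,0],[-0.005,0,-0.1],[-0.005,0,-0.3],[-0.005,0,-0.5],[-0.005,0,-0.6],[-0.005,0,-0.6]],"rotation":[[0,0,0],[0,0,0],[0,0,0],[0,0,0],[0,0,0],[0,0,0],[0,0,0],[0,0,0],[0,0,0],[0,0,0],[0,0,0]],"fingers":[1,1,1,-1,-1,-1,-1,-1,-1,-1,-1]}'
python3 - <<'E'
from h import *
P=np.load('pose.npz');o,M=P['o'],P['M']
go([550,-150.5,176],-5.8)
c=vision.capture('wrist')
for x in(135,100):
    u,v=px(c,np.r_[M@[x,-90]+o,88]);print(x,u,v,cv2.cvtColor(c['img'],cv2.COLOR_RGB2GRAY)[int(v),int(u)-33:int(u)+34:3])
cv2.imwrite('pics/w13.png',c['img'][60:360,100:500,::-1])
E
```

```text
clock: 35.45
tcp_pos: [690.4, -130.0, 189.3]
ee_rot: [0.999, -0.051, 0.004, 0.001]
contact_force: [-0.9, -0.4, 0.4]
width: 85.5
gripper_force: 0.0
go [550, -150.5, 176] -5.8 | dpos [-0.6882, 0.1736, 0.0613] rot [0.0004, -0.0038, -0.0005] f [-0.9 -0.4  0.4] w 85.5 t 35.45
135 276.84373152023863 217.84965498250213 [172 173 175 175 175 167 162 160 134 156 156 157 154 143 133 160 159 157
 177 177 178 179 170]
100 277.08074734099466 262.6521986674177 [163 162 162 159 156 159 158 153 158 160 157 159 157 154 154 153 155 155
 154 155 152 150 109]
```

View pics/w13.png

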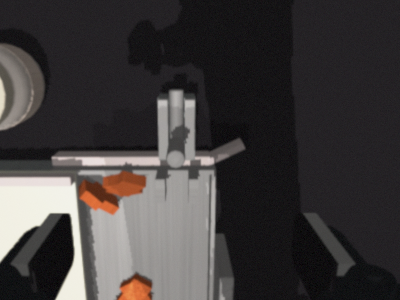

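The knob sits at crop (176,157), where the drawn-back position should be, so the bolt is back. Two chips lie near (110,188) and the others near (135,288). That was my last picture, so from here I use numbers only. On to the handle.

```bash
python3 -m creep '{"delta_pos":[[-0.2,0.05,0],[-0.45,0.1,0],[-0.65,0.173,0],[-0.688,0.173,0.06],[-0.688,0.173,0.06],[-0.688,0.173,0.06]],"rotation":[[0,0,0],[0,0,0],[0,0,0],[0,0,0],[0,0,0],[0,0,0]],"fingers":[-1,-1,-1,-1,-1,-1]}'|head -2
python3 - <<'E'
from h import *
go([549,-150.5,54],-5.8)
E
```

```text
clock: 36.1
tcp_pos: [547.6, -149.4, 172.0]
go [549, -150.5, 54] -5.8 | dpos [0.0081, 0.0049, 0.5902] rot [-0.0002, 0.0006, 0.0001] f [0.7 0.2 0.8] w 85.6 t 36.1
```

```bash
python3 -m creep '{"delta_pos":[[0.006,0.005,0.2],[0.006,0.005,0.4],[0.006,0.005,0.52],[0.006,0.005,0.57],[0.006,0.005,0.59],[0.006,0.005,0.59],[0.006,0.005,0.59],[0.006,0.005,0.59],[0.006,0.005,0.59],[0.006,0.005,0.59],[0.006,0.005,0.59]],"rotation":[[0,0,0],[0,0,0],[0,0,0],[0,0,0],[0,0,0],[0,0,0],[0,0,0],[0,0,0],[0,0,0],[0,0,0],[0,0,0]],"fingers":[-1,-1,-1,-1,-1,-1,0,0.5,1,1,1]}'; python3 -m creep '{"delta_pos":[[0,0.02,0],[0,0.05,0],[0,0.1,0],[0,0.15,0],[0,0.2,0],[0,0.25,0],[0,0.3,0],[0,0.35,0],[0,0.4,0],[0,0.45,0],[0,0.5,0],[0,0.55,0],[0,0.6,0],[0,0.65,0],[0,0.7,0],[0,0.75,0],[0,0.8,0],[0,0.85,0],[0,0.9,0],[0,0.9,0]],"rotation":[[0,0,0],[0,0,0],[0,0,0],[0,0,0],[0,0,0],[0,0,0],[0,0,0],[0,0,0],[0,0,0],[0,0,0],[0,0,0],[0,0,0],[0,0,0],[0,0,0],[0,0,0],[0,0,0],[0,0,0],[0,0,0],[0,0,0],[0,0,0]],"fingers":[1,1,1,1,1,1,1,1,1,1,1,1,1,1,1,1,1,1,1,1]}'
python3 - <<'E'
from h import *
P=np.load('pose.npz');o,M=P['o'],P['M']
s=readout.sense();print('local',M.T@(s['tcp_pos'][:2]-o))
E
```

```text
clock: 37.2
tcp_pos: [548.8, -151.2, 55.3]
ee_rot: [0.999, -0.05, 0.0, 0.001]
contact_force: [0.2, -17.9, 6.7]
width: 12.5
gripper_force: 11.9
clock: 39.2
tcp_pos: [531.6, -328.8, 55.6]
ee_rot: [0.999, -0.051, 0.001, -0.001]
contact_force: [0.8, 2.6, 4.0]
width: 9.9
gripper_force: 59.8
local [   4.02356964 -306.95229681]
```

```bash
python3 -m creep '{"delta_pos":[[0,0.03,0],[0,0.08,0],[0,0.13,0],[0,0.17,0],[0,0.19,0],[0,0.19,0],[0,0.19,0],[0,0.19,0],[0,0.19,0],[0,0.19,0],[0,0.19,0],[0,0.19,-0.1],[0,0.19,-0.3],[0,0.19,-0.5],[0,0.19,-0.75],[0,0.19,-0.95],[0,0.19,-0.95],[0,0.19,-0.95]],"rotation":[[0,0,0],[0,0,0],[0,0,0],[0,0,0],[0,0,0],[0,0,0],[0,0,0],[0,0,0],[0,0,0],[0,0,0],[0,0,0],[0,0,0],[0,0,0],[0,0,0],[0,0,0],[0,0,0],[0,0,0],[0,0,0]],"fingers":[1,1,1,1,1,1,1,-1,-1,-1,-1,-1,-1,-1,-1,-1,-1,-1]}'
python3 - <<'E'
from scr import *
P=np.load('pose.npz');o,M=P['o'],P['M']
c=vision.capture('wrist');H,S,V=cv2.split(cv2.cvtColor(c['img'],cv2.COLOR_RGB2HSV))
for a in mz(c,(H<14)&(S>110)&(V>50),9,near=M@[0,-260]+o): print('chip',a[0],a[1],M.T@(np.array(a[2][:2])-o),a[2][2:4])
m=(S<60)&(V>65)
for a in mz(c,m,28,amin=1500): print('grey',a[0],M.T@(np.array(a[2][:2])-o),a[2][2:])
t=vision.capture('top');H,S,V=cv2.split(cv2.cvtColor(t['img'],cv2.COLOR_RGB2HSV))
print('scraper white',mz(t,(S<60)&(V>200),27,near=[601,338]))
for a in mz(t,(H<14)&(S>90)&(V>60),9,amin=10): print('top chips',a[0],a[1],(M.T@(np.array(a[2][:2])-o)).round(0))
for x in (135,100):
    u,v=px(t,np.r_[M@[x,-90]+o,88]).astype(int);print('knob',x,cv2.cvtColor(t['img'],cv2.COLOR_RGB2GRAY)[v,u-3:u+4])
E
```

```text
clock: 41.0
tcp_pos: [526.8, -368.0, 245.9]
ee_rot: [0.999, -0.051, 0.001, 0.001]
contact_force: [-1.0, -0.1, -0.6]
width: 85.6
gripper_force: 0.0
chip 544 [162.4, 102.7] [  76.5749755  -225.34309325] [42.0, 15.3]
chip 793 [189.5, 226.3] [ -52.50636482 -244.91673831] [34.9, 77.9]
grey 3996 [ 132.93595644 -120.39539281] [90.2, 72.4, 74.8]
grey 29309 [ -39.65594997 -258.58556555] [182.6, 313.6, 76.1]
grey 5391 [ -51.68254307 -511.70506511] [101.7, 83.4, 72.5]
grey 5777 [-125.1943551  -629.85765075] [158.1, 72.7, 7.1]
grey 1917 [-107.85867022  -95.15261615] [140.3, 29.2, 78.8]
scraper white [(np.int32(206), [153.9, 202.0], [585.9, 364.0, 47.0, 107.8, 81.9])]
top chips 10 [32.6, 166.1] [ 70. 829.]
top chips 124 [345.2, 187.4] [  90. -248.]
top chips 106 [343.7, 226.8] [ -47. -249.]
top chips 225 [265.2, 250.2] [-144.    2.]
top chips 216 [164.0, 288.6] [-302.  323.]
knob 135 [175 166 171 180 177 168 170]
knob 100 [195 196 196 194 194 188 177]
```

The scraper has been knocked about 30 mm off the pad's middle. The top blob moved from (162,198) to (154,202) and it is still upright, so I'll go back and re-place it.

```bash
python3 -m creep '{"delta_pos":[[0.02,-0.2,-0.1],[0.05,-0.45,-0.1],[0.08,-0.7,-0.1],[0.1,-0.98,-0.1],[0.1,-0.98,-0.1],[0.1,-0.98,-0.1]],"rotation":[[0,0,0],[0,0,0],[0,0,0],[0,0,0],[0,0,0],[0,0,0]],"fingers":[-1,-1,-1,-1,-1,-1]}'|head -1;python3 -m creep '{"delta_pos":[[0.02,-0.25,0],[0.02,-0.5,0],[0.02,-0.75,0],[0,-0.98,0],[0,-0.98,0],[0,-0.98,0]],"rotation":[[0,0,0],[0,0,0],[0,0,0],[0,0,0],[0,0,0],[0,0,0]],"fingers":[-1,-1,-1,-1,-1,-1]}'|head -1;python3 -m creep '{"delta_pos":[[0,-0.25,0],[-0.03,-0.5,0],[-0.06,-0.75,0],[-0.06,-0.98,0],[-0.06,-0.98,0],[-0.06,-0.98,0]],"rotation":[[0,0,0],[0,0,0],[0,0,0],[0,0,0],[0,0,0],[0,0,0]],"fingers":[-1,-1,-1,-1,-1,-1]}'
python3 - <<'E'
from scr import *
go([588,345,240],-8)
E
```

```text
clock: 41.7
clock: 42.3
clock: 42.9
tcp_pos: [594.9, 214.3, 263.7]
ee_rot: [0.999, -0.052, -0.001, 0.001]
contact_force: [0.4, -0.5, 0.2]
width: 85.1
gripper_force: 0.0
go [588, 345, 240] -8 | dpos [-0.1013, -0.6465, 0.1171] rot [0.0011, 0.0005, 0.0173] f [ 0.4 -0.5  0.2] w 85.1 t 42.9
```

```bash
python3 -m creep '{"delta_pos":[[-0.03,-0.2,0],[-0.06,-0.4,0],[-0.1,-0.64,0],[-0.1,-0.64,0],[-0.1,-0.64,0],[-0.1,-0.64,0]],"rotation":[[0,0,0],[0,0,0.01],[0,0,0.017],[0,0,0.017],[0,0,0.017],[0,0,0.017]],"fingers":[-1,-1,-1,-1,-1,-1]}'|head -2
python3 - <<'E'
from scr import *
c=vision.capture('wrist');H,S,V=cv2.split(cv2.cvtColor(c['img'],cv2.COLOR_RGB2HSV))
for z in (24,27): print(mz(c,(S<70)&(V>110),z,near=[588,362],amin=300))
cv2.imwrite('pics/w14.png',c['img'][:,:,::-1])
E
```

```text
clock: 43.5
tcp_pos: [589.1, 341.8, 264.3]
[(np.int32(2702), [261.8, 173.4], [585.3, 363.9, 50.5, 111.2, 82.7])]
[(np.int32(2702), [261.8, 173.4], [585.8, 363.7, 50.1, 110.3, 82.7])]
```

```bash
python3 - <<'E'
from h import *
go([586,364,46],-7.3)
E
python3 -m creep '{"delta_pos":[[-0.02,-0.1,0.2],[-0.027,-0.11,0.4],[-0.027,-0.11,0.6],[-0.027,-0.11,0.6],[-0.027,-0.11,0.6]],"rotation":[[0,0,0],[0,0,0],[0,0,0],[0,0,0],[0,0,0]],"fingers":[-1,-1,-1,-1,-1]}'
python3 - <<'E'
from scr import *
go([586,364,46],-7.3)
c=vision.capture('wrist');H,S,V=cv2.split(cv2.cvtColor(c['img'],cv2.COLOR_RGB2HSV))
print(mz(c,(S<70)&(V>110),27,near=[588,362],amin=300))
E
```

```text
go [586, 364, 46] -7.3 | dpos [-0.0309, -0.1092, 1.0924] rot [0.0011, -0.0004, -0.007] f [-0.3  0.3 -0.2] w 85.6 t 43.55
clock: 44.05
tcp_pos: [585.9, 366.7, 145.3]
ee_rot: [0.998, -0.07, 0.0, 0.0]
contact_force: [0.1, -0.3, 0.4]
width: 85.8
gripper_force: 0.0
go [586, 364, 46] -7.3 | dpos [0.0025, 0.0129, 0.4967] rot [0.0004, -0.0001, -0.0057] f [ 0.1 -0.3  0.4] w 85.8 t 44.05
[(np.int32(5240), [283.5, 185.6], [585.4, 364.4, 50.0, 109.8, 82.8])]
```

Grasp, lift 15 mm, and carry it back to the middle.

```bash
python3 -m creep '{"delta_pos":[[0,0.011,0.15],[0,0.011,0.3],[0,0.011,0.42],[0,0.011,0.475],[0,0.011,0.497],[0,0.011,0.497],[0,0.011,0.497],[0,0.011,0.497],[0,0.011,0.497],[0,0.011,0.497],[0,0.011,0.497],[0,0.011,0.42],[0,0.011,0.42]],"rotation":[[0,0,0],[0,0,0],[0,0,0],[0,0,0],[0,0,0],[0,0,0],[0,0,0],[0,0,0],[0,0,0],[0,0,0],[0,0,0],[0,0,0],[0,0,0]],"fingers":[-1,-1,-1,-1,-1,-1,0,0.5,1,1,1,1,1]}'
python3 - <<'E'
from h import *
go([601.5,339,62],-7.3)
E
```

```text
clock: 45.4
tcp_pos: [585.1, 367.2, 62.6]
ee_rot: [0.998, -0.068, 0.001, -0.001]
contact_force: [0.3, 0.5, -3.8]
width: 24.4
gripper_force: 59.8
go [601.5, 339, 62] -7.3 | dpos [0.1002, 0.1285, 0.0028] rot [-0.0011, -0.0009, -0.0045] f [ 0.3  0.5 -3.8] w 24.4 t 45.4
```

```bash
python3 -m creep '{"delta_pos":[[0.05,0.064,0],[0.1,0.126,0],[0.1,0.126,0],[0.1,0.126,0.03],[0.1,0.126,0.055],[0.1,0.126,0.068],[0.1,0.126,0.074],[0.1,0.126,0.078],[0.1,0.126,0.078]],"rotation":[[0,0,0],[0,0,0],[0,0,0],[0,0,0],[0,0,0],[0,0,0],[0,0,0],[0,0,0],[0,0,0]],"fingers":[1,1,1,1,1,1,1,1,1]}'
```

```text
clock: 46.3
tcp_pos: [599.9, 339.2, 46.2]
ee_rot: [0.998, -0.068, -0.0, 0.0]
contact_force: [-4.0, -2.0, 3.3]
width: 24.9
gripper_force: 60.7
```

Contact made; release, lift and check everything.

```bash
python3 -m creep '{"delta_pos":[[0,0,0],[0,0,0],[0,0,0],[0,0,0],[0,0,0],[0,0,-0.1],[0,0,-0.3],[0,0,-0.5],[0,0,-0.7],[0,0,-0.95],[0,0,-0.95],[0,0,-0.95],[0,0,-0.95]],"rotation":[[0,0,0],[0,0,0],[0,0,0],[0,0,0],[0,0,0],[0,0,0],[0,0,0],[0,0,0],[0,0,0],[0,0,0],[0,0,0],[0,0,0],[0,0,0]],"fingers":[-1,-1,-1,-1,-1,-1,-1,-1,-1,-1,-1,-1,-1]}'
python3 - <<'E'
from scr import *
P=np.load('pose.npz');o,M=P['o'],P['M']
c=vision.capture('wrist');H,S,V=cv2.split(cv2.cvtColor(c['img'],cv2.COLOR_RGB2HSV))
print('foot',mz(c,(S<70)&(V>110),27,near=[600,339],amin=300))
t=vision.capture('top');g=cv2.cvtColor(t['img'],cv2.COLOR_RGB2HSV);H,S,V=cv2.split(g)
for a in mz(t,(S<60)&(V>55),28,amin=800):
    L=M.T@(np.array(a[2][:2])-o)
    if abs(L[0])<150: print('grey',a[0],a[1],L.round(1),a[2])
for a in mz(t,(H<14)&(S>90)&(V>60),9,amin=10): print('orange',a[0],a[1],(M.T@(np.array(a[2][:2])-o)).round(0))
for y in np.arange(-260,-245,5): pass
E
```

```text
clock: 47.6
tcp_pos: [600.2, 338.1, 234.0]
ee_rot: [0.998, -0.068, -0.001, 0.001]
contact_force: [0.4, -0.8, -0.4]
width: 85.3
gripper_force: 0.0
foot [(np.int32(3505), [281.9, 169.0], [601.4, 337.2, 49.9, 110.3, 82.8])]
grey 126671 [332.9, 197.5] [ -40.6 -136. ] [504.5, -154.3, 1429.6, 2047.2, 6.2]
orange 123 [345.1, 187.3] [  93. -247.]
orange 22 [161.2, 197.6] [  0. 367.]
orange 101 [343.5, 226.9] [ -47. -248.]
orange 227 [265.3, 250.2] [-144.    2.]
orange 135 [161.6, 290.5] [-308.  334.]
```

```bash
python3 -c "
from cell import ticket
print(ticket.close_job())"
```

```text
the job is handed in; nothing more can be done
None
```

Job handed in at about 48 s with no verdict returned: all four chips are in the tray, which is pulled about 26 cm out and clear of the guides. The bolt is drawn back, and the scraper is upright within about 2 mm of its pad's middle after I re-placed it following a knock.

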